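# Set out a heat sink for marking at the repair bench

### The job

Get the repair bench ready for fitting the big capacitors: stand every fallen capacitor upright on the yellow lane strip, with the one already standing there also left standing on the strip. Lay the red-ridged straightedge flat on the bench, flush along the near long edge of the heat-sink plate and not sticking out past either end of that edge, and let go of it; then pull the marker out of its blue holder, touch its tip down on the plate's left white patch and then on the right one (left and right as the robot sees them) to make two dots, and leave the marker lying in the grey tray. At the end everything must be let go and the straightedge still flush; leave the mug, the meter and the spool where they are.

Things in the scene. Friction and masses are not known exactly. Their poses are not given: they have to be found in the camera images.
- lane: Yellow flat strip fixed to the bench, 130 mm (its x) by 370 mm (its y), 4 mm thick, with a black line at each end; up to four capacitors stand or lie on it about 92 mm apart along its y. Origin at the centre of its underside.
- cap_a: Electrolytic capacitor: black can 40 mm in diameter on an orange square foot (40 x 40 mm, 10 mm high), 80 mm tall in all, 0.13 kg. Origin at the centre of its body, 40 mm above the underside; z axis from the foot to the aluminium-coloured top. The foot keeps it from rolling. Always there, starts standing on the lane, at any of the four places.
- cap_b: Electrolytic capacitor: black can 40 mm in diameter on an orange square foot (40 x 40 mm, 10 mm high), 80 mm tall in all, 0.13 kg. Origin at the centre of its body, 40 mm above the underside; z axis from the foot to the aluminium-coloured top. The foot keeps it from rolling. Starts lying on its side across the lane, top either towards or away from the robot. May be absent.
- cap_c: Electrolytic capacitor: black can 40 mm in diameter on an orange square foot (40 x 40 mm, 10 mm high), 80 mm tall in all, 0.13 kg. Origin at the centre of its body, 40 mm above the underside; z axis from the foot to the aluminium-coloured top. The foot keeps it from rolling. Starts lying on its side across the lane, top either towards or away from the robot. May be absent.
- cap_d: Electrolytic capacitor: black can 40 mm in diameter on an orange square foot (40 x 40 mm, 10 mm high), 80 mm tall in all, 0.13 kg. Origin at the centre of its body, 40 mm above the underside; z axis from the foot to the aluminium-coloured top. The foot keeps it from rolling. Starts lying on its side across the lane, top either towards or away from the robot. May be absent.
- plate: Aluminium heat-sink plate fixed to the bench, 110 mm (its x) by 260 mm (its y), 10 mm thick, origin at the centre of its underside. Its near long edge is the vertical face at x = -55 mm in its frame, facing the robot. A finned block stands on the far half (x = 0 to 56 mm, 240 mm long, up to z = 32 mm). Two white marking patches lie on the near half.
- patch_left (a point): Centre of the white marking patch at the left end (plate y = +85 mm, the robot's left) of the plate's top face, 10 mm above the bench; each patch is 36 mm across (plate x) and 50 mm long (plate y). Axes as the plate's.
- patch_right (a point): Centre of the same kind of patch at the right end (plate y = -85 mm).
- rule: Loose straightedge: flat steel blade 200 mm long (its y), 56 mm wide (its x), 5 mm thick, both long edges alike (x = +28 and -28 mm), with a red ridge for gripping along the middle, 14 mm wide, 150 mm long, its top 26 mm above the underside. Origin at the centre of the underside, z up. 0.25 kg. Starts lying flat on the bench between the robot and the plate.
- marker: Marker pen, 140 mm long, origin at its writing tip, z axis from tip to tail. From the tip: black point 8 mm thick for 12 mm, white round barrel 18 mm thick to 84 mm, then a green square tail 20 x 20 mm (sides along its x and y), which keeps it from rolling. 0.04 kg. Starts standing tip down in the holder, leaning up to 5 degrees.
- marker_tail (a point): Centre of the marker's tail end, 140 mm from the tip.
- holder: Blue block fixed to the bench, 70 x 70 mm, 60 mm high, with one hole 22 mm wide and 50 mm deep in the middle of its top (hole floor 10 mm above the bench), holding the marker. Origin at the centre of its underside.
- tray: Grey open tray fixed to the bench, 90 mm (its x) by 210 mm (its y) outside, 22 mm high, walls and floor 4 mm thick. Origin at the centre of its underside.
- mug: White mug, 80 mm in diameter, 95 mm high; bystander, to be left alone. Origin under its centre.
- meter: Yellow multimeter lying on its back, 185 x 90 x 40 mm; bystander, to be left alone. Origin under its centre.
- spool: Metal spool, 60 mm in diameter, 50 mm high; bystander, to be left alone. Origin under its centre.
Things that resemble listed ones, but are neither listed nor needed, are in the scene too. There is more than one size of the rule; the job needs the largest.

How it is judged (in metres and radians):
On the way, in this order (a step that is already met when the one before it is completed fails the run):
1. the straightedge lies flush along the near edge of the plate and has been let go (x of rule in the frame of plate between -0.0855 and -0.08 m and y of rule in the frame of plate between -0.033 and 0.033 m and angle between the y axis of rule and the y axis of plate, either way round below 0.015 rad and angle between rule's own z axis and vertical below 0.03 rad and height (world z) of rule below 0.004 m and contact force between rule and the fingers below 0.3 N and linear speed of rule below 0.01 m/s), for 0.3 s.
2. the marker has been pulled out of its holder (height (world z) of marker above 0.068 m and contact force between marker and the fingers above 0.5 N), for 0.1 s.
3. the held marker's tip touches the left white patch (contact force between marker and plate above 0.2 N and contact force between marker and the fingers above 0.5 N and x of marker in the frame of patch_left between -0.019 and 0.019 m and y of marker in the frame of patch_left between -0.026 and 0.026 m and z of marker in the frame of patch_left between -0.004 and 0.004 m and angle between marker's own z axis and vertical below 1.2 rad).
4. the held marker's tip touches the right white patch (contact force between marker and plate above 0.2 N and contact force between marker and the fingers above 0.5 N and x of marker in the frame of patch_right between -0.019 and 0.019 m and y of marker in the frame of patch_right between -0.026 and 0.026 m and z of marker in the frame of patch_right between -0.004 and 0.004 m and angle between marker's own z axis and vertical below 1.2 rad).
At the end, for the whole second after the job is handed in: Capacitors upright (0.08 rad) on the lane strip (centres within 50 mm of its middle line, 170 mm along); straightedge flat, gap to the plate edge under 2.5 mm, parallel within 0.015 rad, at most 3 mm past either end; marker lying wholly inside the tray; all at rest (x of rule in the frame of plate between -0.0855 and -0.08 m and y of rule in the frame of plate between -0.033 and 0.033 m and angle between the y axis of rule and the y axis of plate, either way round below 0.015 rad and angle between rule's own z axis and vertical below 0.03 rad and height (world z) of rule below 0.004 m and angle between each of cap_a, cap_b, cap_c, cap_d's own z axis and vertical below 0.08 rad and x of cap_a in the frame of lane between -0.05 and 0.05 m and y of cap_a in the frame of lane between -0.17 and 0.17 m and z of cap_a in the frame of lane between 0.038 and 0.05 m and linear speed of each of cap_a, cap_b, cap_c, cap_d below 0.02 m/s and x of cap_b in the frame of lane between -0.05 and 0.05 m and y of cap_b in the frame of lane between -0.17 and 0.17 m and z of cap_b in the frame of lane between 0.038 and 0.05 m and x of cap_c in the frame of lane between -0.05 and 0.05 m and y of cap_c in the frame of lane between -0.17 and 0.17 m and z of cap_c in the frame of lane between 0.038 and 0.05 m and x of cap_d in the frame of lane between -0.05 and 0.05 m and y of cap_d in the frame of lane between -0.17 and 0.17 m and z of cap_d in the frame of lane between 0.038 and 0.05 m and x of marker in the frame of tray between -0.045 and 0.045 m and y of marker in the frame of tray between -0.105 and 0.105 m and z of marker in the frame of tray between 0 and 0.03 m and x of marker_tail in the frame of tray between -0.045 and 0.045 m and y of marker_tail in the frame of tray between -0.105 and 0.105 m and z of marker_tail in the frame of tray between 0 and 0.03 m and linear speed of marker below 0.03 m/s and linear speed of rule below 0.01 m/s); the robot touches nothing.
It fails at once if the mug, the meter or the spool is moved more than 30 mm (distance of any of mug, meter, spool from where it was at the start of the episode above 0.03 m).
Of cap_b, cap_c, cap_d only 2 to 3 are there at a start; the rules pass over those that are not, and their reading is None.
At some moment in a run one of rule may be knocked a few centimetres aside while the robot is not near it.
Once in a run the grip may slacken for a moment while it holds something.
It also fails if it takes over 210 s, if anything falls off the work surface, if the arm or the gripper's body presses on something with over 40 N, if the wrist force passes 120 N, or if a joint passes its speed limit or range.

### The arm

A 6-joint arm with a two-finger parallel gripper is mounted at the origin on the work surface. World frame = base frame: x ahead of the robot, y to its left, z up, the work surface at z = 0. Lengths are in m, angles in degrees, forces in N, time in s.
With the tool pointing down it reaches from about 0.25 to 0.725 m from the base axis. Payload 9.7 kg.
Tool frame: the origin (TCP) lies on the centre line of the jaws, within the pads' length; the fingertips stand tip_extent ahead of it and the grasp point (between the pads) lies 3 mm ahead of it (tip_extent is the distance from the TCP to the fingertips, in m); z points along the fingers, y is the line along which they close (so a half turn about z gives the same grasp; the last joint's range is limited). The gripper opens to 85 mm and grips with 20 to 120 N. Pads are 22 mm wide; open, the fingers measure 114 mm over their backs; the gripper's body (76 mm by 85 mm) begins 54 mm behind the grasp point. The pads swing forward as they close: fully open they stand 13 mm farther back than shut.
Start: joints at [71.104, 4.979, 10.078, 95.1, 0, 90], TCP at [0.178, 0.52, 0.253] pointing down, gripper open.
Joint ranges: [-179.16, 179.16], [-48.56, 103.87], [-65.8, 70.77], [-126.05, 130.52], [-82.76, 87.17], [-180, 180]. Speed limits (degrees/s): [127.2, 127.2, 147.25, 180, 180, 180].

### API

Orientations are given as [roll, pitch, yaw] about the fixed x, y, z axes, in that order (R = Rz(yaw) Ry(pitch) Rx(roll)).
In Python, from workcell import * gives the robot as it stands.
- The arm moves only by the tool servo_tool, never from a script. Its argument "rows" is a list of rows, each an object with "offset": the shift along the tool's x, y, z as a fraction of full scale, a list of three; "yaw": the turn about the tool's z as a fraction of full scale; "claw": the closure, from 0 (fully open) to 1 (shut). A call has 1 to 12 rows; each row is the pose to reach, as a shift and turn from the pose commanded when the call began, along the tool's axes at that moment, turning the shorter way round; what a row does not reach only later rows make up. Full scale, the value 1, is 0.1 m for a shift and pi rad for a turn. A row lasts 1/8 s, in which the tool goes at most 62.5 mm and 10.7 degrees, less where a joint would pass 70% of its speed; a pose out of reach is approached as far as the arm can. A call with a number of a shift or a turn outside -1 to 1 is refused whole. A call with a gripper value outside its range is refused whole. The fingers move at their own pace and stop on an object; "squeeze" is the grip in N (left out, the last holds). Time passes only in rows, so rows that repeat a pose let the fingers close. It gives the time, the measured TCP pose, the force, the opening and the grip force at its end, in the units of the state.
- get_obs(): the state, without advancing time (a new reading comes with each control period).
- camera(name): name is "scene" or "top" or "wrist"; returns (picture, depth): 480x640x3 uint8, red, green, blue; 480x640 float32, m along the optical axis (not along the pixel's ray), 0 where there is no reading.
- camera_info(name): a dict with "fx", "fy", "cx", "cy" (pixels), "dist" ([k1, k2, p1, p2, k3] as OpenCV has them; the pictures are not rectified), "cam_to_world" (4x4, takes a point from camera to world coordinates); the wrist camera has in their place "hand_eye" (4x4, takes a point from camera to tool coordinates, whose origin is the TCP and whose axes are the flange's). Camera axes: x right, y up, looking along -z (the intrinsics and any distortion apply to the point x, -y, -z); pixel columns grow to the right and rows downward; lengths in m; the calibration is good to about 2 mm. A picture is of the moment at which its call begins: read the wrist's pose just before it. camera_info takes no time and is no camera call.
- job_done(): hands the job in; it is judged then, once.
The state is a dict: "time": time; "q": joint angles; "qd": joint speeds; "joint_efforts": joint torques, N m; "ee_pos": TCP position; "tcp_rot": TCP orientation; "wrist_force": force on the tool from outside, world axes, zero at the start; "torque": the same for the moment, N m; "opening": finger opening in m; "grasp_force": force on a finger pad.
Only numpy, scipy, OpenCV 4.12 (cv2) and the standard library are available. Lean on these libraries where they do the work, as an engineer would, in place of code of your own. Each camera call takes 0.05 s, during which the arm holds its last target. There are 200 camera calls.

## Working session

There is one attempt and no reset: what is moved stays moved. The work goes in short steps, Python scripts to look and compute and a tool call to move; the robot and the scene stay as the last step left them, time stands still between calls to the robot, and variables do not carry over. Pictures are saved under pics/ and viewed, at most 14 in all, crops included, and the job is handed in when it is done.

Besides the shell and the picture viewer there is one more tool, called after "Request:" as name([rows], argument=value, ...), one row to a line, values as JSON. servo_tool: Moves the arm, as the interface text tells. Its arguments: {"type":"object","properties":{"rows":{"type":"array"},"squeeze":{"type":"number"}},"required":["rows"]}

```bash
mkdir -p pics; cat > h.py <<'E'
from workcell import *
import numpy as np, cv2
from scipy.spatial.transform import Rotation as R
def K(i): return np.array([[i['fx'],0,i['cx']],[0,i['fy'],i['cy']],[0,0,1]])
def cloud(name):
    o=get_obs(); p,d=camera(name); i=camera_info(name)
    v,u=np.mgrid[0:480,0:640]
    n=cv2.undistortPoints(np.stack([u,v],-1).reshape(-1,1,2).astype(np.float64),K(i),np.array(i['dist'],float)).reshape(480,640,2)
    P=np.stack([n[...,0]*d,-n[...,1]*d,-d],-1)
    if 'cam_to_world' in i: T=np.array(i['cam_to_world'])
    else:
        T=np.eye(4);T[:3,:3]=R.from_euler('xyz',o['tcp_rot'],degrees=True).as_matrix();T[:3,3]=o['ee_pos'];T=T@np.array(i['hand_eye'])
    W=P@T[:3,:3].T+T[:3,3]; W[d==0]=np.nan
    return p,W
def save(p,f): cv2.imwrite('pics/'+f,cv2.cvtColor(p,cv2.COLOR_RGB2BGR))
E
python3 - <<'E'
from h import *
print(get_obs())
for c in ['top','scene']:
    p,W=cloud(c); save(p,c+'1.png'); np.savez(c+'1.npz',p=p,W=W)
print(camera_info('wrist'))
E
```

```text
{'time': 0.0, 'q': array([7.11026935e+01, 5.01151572e+00, 1.00336600e+01, 9.50992461e+01,
       1.42974880e-04, 9.00007576e+01]), 'qd': array([ 0.02706374,  0.00200442,  0.06405506,  0.01245262, -0.02436323,
        0.01087491]), 'joint_efforts': array([ 9.10553317e-04, -5.20390821e+01,  4.64800715e+01,  1.62268127e-02,
       -2.44729936e-04,  4.23541053e-06]), 'ee_pos': array([0.17806415, 0.52016463, 0.25257195]), 'tcp_rot': array([-1.79922898e+02, -1.41955225e-04,  1.61101936e+02]), 'wrist_force': array([-0.28987575,  0.43095898,  0.39198059]), 'torque': array([ 0.00320333, -0.04767602,  0.01573883]), 'grasp_force': 0.0, 'opening': 0.08525619918901454}
{'fx': 369.26332179594044, 'fy': 369.26332179594044, 'cx': 327.43291613417074, 'cy': 240.2037050488116, 'dist': array([-0.06001011,  0.        ,  0.        ,  0.        ,  0.        ]), 'hand_eye': array([[ 1.60191711e-04,  9.65389065e-01,  2.60813972e-01,
         6.58004724e-02],
       [ 9.99999882e-01, -3.51264046e-05, -4.84180522e-04,
         3.58683419e-04],
       [-4.58261124e-04,  2.60814019e-01, -9.65388957e-01,
        -1.18790530e-01],
       [ 0.00000000e+00,  0.00000000e+00,  0.00000000e+00,
         1.00000000e+00]])}
```

View pics/top1.png

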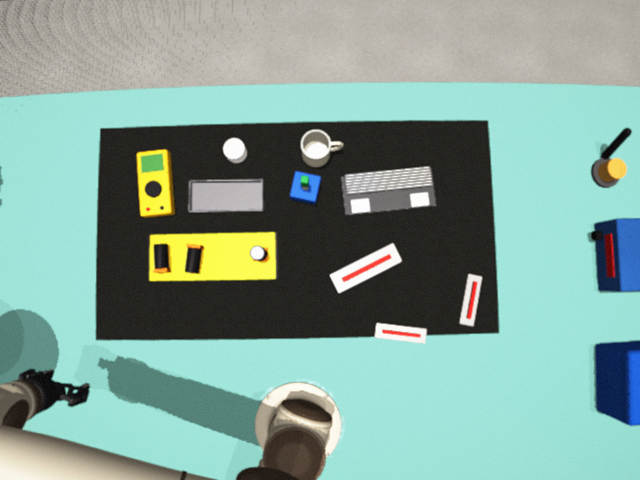

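View pics/scene1.png

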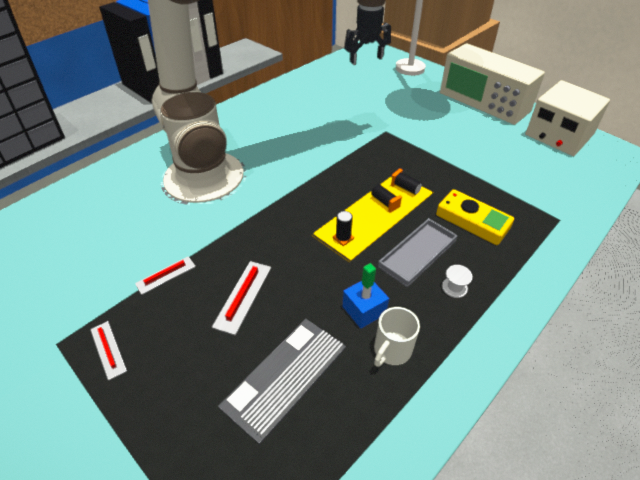

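Candidates for the rule: (366,268), (471,300), (400,333). The first looks longest, at about 78 px or 200 mm. The only upright marker-like thing is at (304,182), standing in the blue holder. The caps are one standing at (258,254) and two fallen at (161,258) and (194,259). Next I'll measure these and make a close crop.

```bash
cat > meas.py <<'E'
from h import *
def blob(W,m,lab,zr=None):
    m=m&np.isfinite(W[...,2])
    if zr: m=m&(W[...,2]>zr[0])&(W[...,2]<zr[1])
    n,l,s,c=cv2.connectedComponentsWithStats(m.astype(np.uint8))
    out=[]
    for k in range(1,n):
        if s[k,4]<6: continue
        P=W[l==k]; r=cv2.minAreaRect((P[:,:2]*1000).astype(np.float32))
        q=cv2.minAreaRect
        print(lab,'px',c[k].round(),'n',s[k,4],'mean',P.mean(0).round(4),'rect c',np.round(r[0],1),'sz',np.round(r[1],1),'ang',round(r[2],2),'zmax',round(np.nanmax(P[:,2]),3))
def masks(p):
    h=cv2.cvtColor(p,cv2.COLOR_RGB2HSV).astype(int); H,S,V=h[...,0],h[...,1],h[...,2]
    return dict(red=((H<6)|(H>174))&(S>150)&(V>90), orange=(H>7)&(H<17)&(S>150)&(V>80), yellow=(H>=22)&(H<32)&(S>150)&(V>100), green=(H>45)&(H<80)&(S>140)&(V>60), blue=(H>100)&(H<125)&(S>150)&(V>80), white=(S<40)&(V>215))
E
python3 - <<'E'
from meas import *
for c in ['top','scene']:
    f=np.load(c+'1.npz'); p,W=f['p'],f['W']; ok=(W[...,0]>.2)&(W[...,0]<.85)&(abs(W[...,1])<.6)
    print(c)
    for k,m in masks(p).items(): blob(W,m&ok,k)
f=np.load('top1.npz'); p,W=f['p'],f['W']
grey=(W[...,2]>.008)&(W[...,0]>.2)&(W[...,0]<.85)&(abs(W[...,1])<.6)
blob(W,grey,'raised')
a=cv2.resize(p[220:350,140:500],None,fx=2.2,fy=2.2,interpolation=cv2.INTER_CUBIC); save(a,'crop1.png')
E
```

```text
top
red px [366. 268.] n 183 mean [ 0.4334 -0.1996  0.026 ] rect c [ 433.8 -200.6] sz [  8.9 144.2] ang 25.28 zmax 0.031
red px [472. 300.] n 127 mean [ 0.3372 -0.4946  0.0182] rect c [ 337.  -494.8] sz [ 11.2 101.6] ang 75.8 zmax 0.025
red px [401. 333.] n 89 mean [ 0.2508 -0.2926  0.0186] rect c [ 250.7 -293.4] sz [101.4   6.6] ang 81.28 zmax 0.023
orange px [196. 247.] n 33 mean [0.4979 0.269  0.04  ] rect c [497.3 272.2] sz [ 8.  34.6] ang 0.38 zmax 0.048
orange px [265. 250.] n 6 mean [0.4889 0.0784 0.0193] rect c [488.3  78.7] sz [3.4 5.6] ang 87.1 zmax 0.036
orange px [264. 259.] n 15 mean [0.4628 0.0814 0.0249] rect c [462.7  79.8] sz [ 6.8 16.8] ang 49.13 zmax 0.067
orange px [163. 269.] n 35 mean [0.4401 0.3594 0.0386] rect c [441.6 362.8] sz [33.2 10.3] ang 77.96 zmax 0.049
yellow px [154. 186.] n 1417 mean [0.6715 0.3895 0.0388] rect c [690.  399.6] sz [198. 106.] ang 4.85 zmax 0.051
yellow px [216. 256.] n 4949 mean [0.4739 0.2215 0.0044] rect c [474.3 233.8] sz [363.2 136.9] ang 89.89 zmax 0.084
green px [304. 181.] n 64 mean [ 0.6547 -0.0355  0.1463] rect c [656.4 -35.
[... 7525 characters left out ...]
034
raised px [263. 266.] n 6 mean [0.4453 0.0866 0.0087] rect c [443.9  86.7] sz [11.3  5.6] ang 88.89 zmax 0.01
raised px [335. 279.] n 11 mean [ 0.4032 -0.1134  0.0095] rect c [ 405.4 -114.4] sz [10.2 17. ] ang 55.53 zmax 0.012
raised px [472. 299.] n 182 mean [ 0.3404 -0.496   0.017 ] rect c [ 340.7 -499.7] sz [ 19.2 111.4] ang 76.24 zmax 0.025
raised px [348. 284.] n 6 mean [ 0.3883 -0.1503  0.0092] rect c [ 388.1 -150.4] sz [10.   2.6] ang 25.89 zmax 0.01
raised px [401. 333.] n 152 mean [ 0.2501 -0.2934  0.018 ] rect c [ 249.5 -292.6] sz [104.1  12.9] ang 83.04 zmax 0.024
raised px [ 23. 386.] n 1111 mean [0.2099 0.5033 0.4418] rect c [210.5 520.9] sz [123.1  20.9] ang 89.95 zmax 0.57
```

View pics/crop1.png

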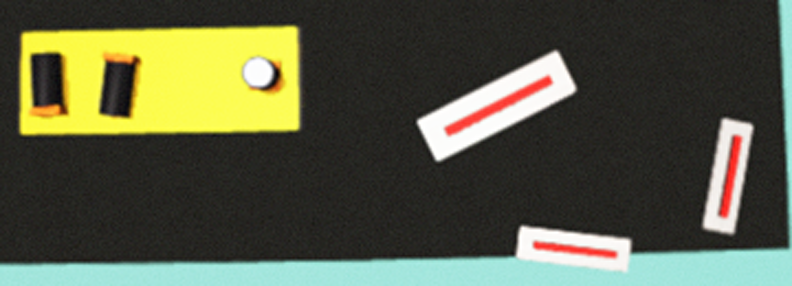

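The crop shows the full-size rule at (494,105), 200 x 56 mm. The other two are 140 mm. There are two fallen caps on the left of the lane. I'll align the tool with the world axes and move above the caps.

Request:
servo_tool([
  {"offset": [0, 0, 0], "yaw": -0.105, "claw": 0},
  {"offset": [0, 0, 0], "yaw": -0.105, "claw": 0},
  {"offset": [0, 0, 0], "yaw": -0.105, "claw": 0},
], squeeze=20)

```text
time: 0.48
ee_pos: [0.1781, 0.5203, 0.2529]
tcp_rot: [-180.0, -0.0, 179.9]
wrist_force: [0.4, 0.0, 0.0]
opening: 0.0853
grasp_force: 0.0
```

Request:
servo_tool([
  {"offset": [-0.5, -0.35, 0], "yaw": 0, "claw": 0},
  {"offset": [-1, -0.7, 0], "yaw": 0, "claw": 0},
])

```text
time: 0.72
ee_pos: [0.2787, 0.4497, 0.2529]
tcp_rot: [-180.0, -0.0, 179.9]
wrist_force: [1.4, 0.9, 0.7]
opening: 0.0856
grasp_force: 0.0
```

Request:
servo_tool([
  {"offset": [-0.5, -0.35, 0], "yaw": 0, "claw": 0},
  {"offset": [-1, -0.7, 0], "yaw": 0, "claw": 0},
])

```text
time: 0.98
ee_pos: [0.3794, 0.3791, 0.2533]
tcp_rot: [180.0, 0.0, 179.8]
wrist_force: [0.0, 1.3, -1.0]
opening: 0.0853
grasp_force: 0.0
```

Request:
servo_tool([
  {"offset": [-0.46, -0.3, 0], "yaw": 0, "claw": 0},
  {"offset": [-0.92, -0.6, 0], "yaw": 0, "claw": 0},
  {"offset": [-0.92, -0.6, 0], "yaw": 0, "claw": 0},
  {"offset": [-0.92, -0.6, 0], "yaw": 0, "claw": 0},
])

```text
time: 1.48
ee_pos: [0.47, 0.3203, 0.253]
tcp_rot: [-180.0, -0.0, 179.8]
wrist_force: [-0.9, 1.1, -0.5]
opening: 0.0851
grasp_force: 0.0
```

```bash
cat > caps.py <<'E'
from meas import *
import sys
p,W=cloud('wrist'); save(p,sys.argv[1]+'.png'); o=get_obs(); print(o['time'],o['ee_pos'],o['tcp_rot'],o['wrist_force'])
ok=(W[...,0]>.38)&(W[...,0]<.56)&(W[...,1]>0)&(W[...,1]<.45)
blob(W,masks(p)['orange']&ok,'orange')
blob(W,ok&(W[...,2]>.034)&(W[...,2]<.12),'top')
E
python3 caps.py w1; python3 -c "
import workcell;print([k for k in dir(workcell) if k[0]!='_'])"
```

```text
1.525 [0.46953229 0.32079205 0.25321804] [-1.79999747e+02 -2.44776716e-02  1.79939496e+02] [-0.89273803 -0.27109259  0.0559891 ]
orange px [382. 176.] n 638 mean [0.435  0.37   0.0388] rect c [436.  370.8] sz [11.1 37.9] ang 2.88 zmax 0.044
orange px [118. 213.] n 394 mean [0.4722 0.1094 0.0114] rect c [476.7  98.1] sz [39.8 38.5] ang 87.46 zmax 0.032
orange px [283. 245.] n 134 mean [0.498  0.2789 0.0401] rect c [497.9 279.2] sz [37.8  2.6] ang 83.94 zmax 0.044
orange px [272. 250.] n 57 mean [0.503  0.2694 0.0421] rect c [503.2 271.7] sz [24.6  3.5] ang 79.12 zmax 0.044
top px [286. 213.] n 3083 mean [0.468  0.2829 0.04  ] rect c [467.8 282.7] sz [40.  80.8] ang 82.55 zmax 0.044
top px [385. 212.] n 3031 mean [0.4677 0.3731 0.0401] rect c [470.7 374.1] sz [80.4 39.8] ang 3.7 zmax 0.044
top px [ 76. 229.] n 3017 mean [0.4749 0.1046 0.0712] rect c [477.3  97.7] sz [40.  40.2] ang 55.24 zmax 0.084
['PlanningError', 'camera', 'camera_info', 'get_obs', 'job_done', 'tip_extent']
```

View pics/w1.png

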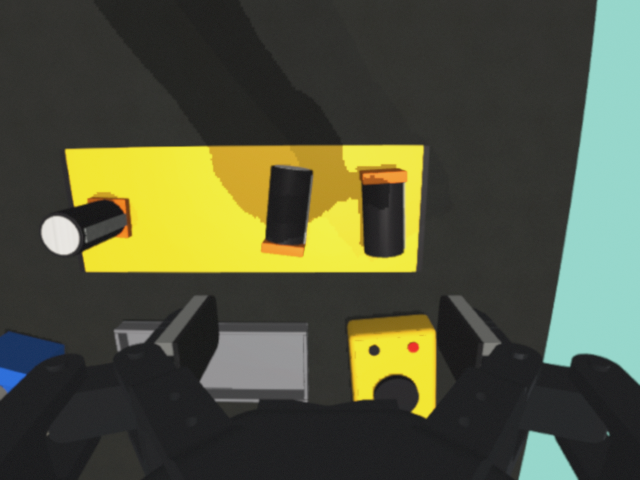

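The picture shows the fallen caps at (287,210), foot far, and (383,212), foot near, with the standing one at (90,215). I'll start with the left one.

Request:
servo_tool([
  {"offset": [-0.276, 0.555, -0.0], "yaw": -0.021, "claw": 0},
  {"offset": [-0.276, 0.555, 0.4], "yaw": -0.021, "claw": 0},
  {"offset": [-0.276, 0.555, 1], "yaw": -0.021, "claw": 0},
  {"offset": [-0.276, 0.555, 1], "yaw": -0.021, "claw": 0},
])

```text
time: 2.02
ee_pos: [0.4943, 0.3752, 0.1481]
tcp_rot: [-179.7, -0.5, -176.2]
wrist_force: [-0.3, 0.1, 0.7]
opening: 0.0853
grasp_force: 0.0
```

```bash
python3 -c "
from workcell import *
print(tip_extent); o=get_obs();print(o['ee_pos'],o['tcp_rot'])"
```

```text
0.022
[0.49430973 0.37520501 0.14814545] [-179.69797472   -0.47577942 -176.15042108]
```

Request:
servo_tool([
  {"offset": [0, 0, 0.4], "yaw": 0, "claw": 0},
  {"offset": [0, 0, 0.8], "yaw": 0, "claw": 0},
  {"offset": [0, 0, 0.8], "yaw": 0, "claw": 0},
])

```text
time: 2.4
ee_pos: [0.4969, 0.3761, 0.0738]
tcp_rot: [-180.0, -0.1, -176.2]
wrist_force: [-0.0, -0.6, 0.5]
opening: 0.0851
grasp_force: 0.0
```

Request:
servo_tool([
  {"offset": [0, 0, 0.43], "yaw": 0, "claw": 0},
  {"offset": [0, 0, 0.43], "yaw": 0, "claw": 0},
])

```text
time: 2.65
ee_pos: [0.4973, 0.376, 0.0312]
tcp_rot: [-180.0, -0.1, -176.2]
wrist_force: [0.2, 0.5, 0.6]
opening: 0.0853
grasp_force: 0.0
```

Request:
servo_tool([
  {"offset": [0, 0, 0], "yaw": 0, "claw": 0.4},
  {"offset": [0, 0, 0], "yaw": 0, "claw": 0.6},
  {"offset": [0, 0, 0], "yaw": 0, "claw": 0.6},
  {"offset": [0, 0, 0], "yaw": 0, "claw": 0.6},
  {"offset": [0, 0, 0], "yaw": 0, "claw": 0.6},
  {"offset": [0, 0, 0], "yaw": 0, "claw": 0.6},
], squeeze=20)

```text
time: 3.4
ee_pos: [0.4985, 0.3764, 0.0324]
tcp_rot: [179.9, 0.1, -176.2]
wrist_force: [-0.9, 0.3, 6.5]
opening: 0.0395
grasp_force: 19.7
```

Request:
servo_tool([
  {"offset": [0.02, 0, -0.08], "yaw": 0, "claw": 0.6},
  {"offset": [0.075, 0, -0.166], "yaw": 0, "claw": 0.6},
  {"offset": [0.13, 0, -0.24], "yaw": 0, "claw": 0.6},
  {"offset": [0.19, 0, -0.308], "yaw": 0, "claw": 0.6},
  {"offset": [0.26, 0, -0.365], "yaw": 0, "claw": 0.6},
  {"offset": [0.338, 0, -0.415], "yaw": 0, "claw": 0.6},
  {"offset": [0.338, 0, -0.415], "yaw": 0, "claw": 0.6},
])

```text
time: 4.28
ee_pos: [0.4636, 0.3738, 0.0723]
tcp_rot: [180.0, 0.0, -176.2]
wrist_force: [0.5, 0.3, -2.6]
opening: 0.0395
grasp_force: 20.4
```

```bash
python3 - <<'E'
from h import *
o=get_obs();print(o['ee_pos'],o['wrist_force'],o['grasp_force'])
p,W=cloud('wrist');q,V=cloud('scene')
a=np.hstack([cv2.resize(p,None,fx=.6,fy=.6),cv2.resize(q[130:280,300:490],(365,288))]); save(a,'lift1.png')
E
```

```text
[0.46357961 0.37382738 0.07232307] [ 0.48198548  0.27568822 -2.60733369] 20.43561726808548
```

View pics/lift1.png

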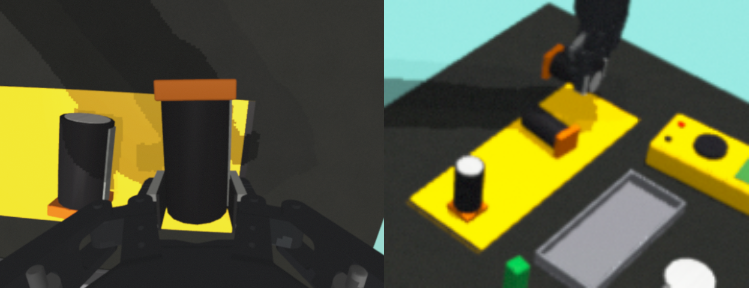

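The picture shows the cap still held level, with the foot at (195,90) in the left half. The pads don't slip at 20 N. I'll raise it to hanging height over the lane's middle and ease the grip by finger position.

Request:
servo_tool([
  {"offset": [-0.1, 0, -0.15], "yaw": 0, "claw": 0.6},
  {"offset": [-0.1, 0, -0.15], "yaw": 0, "claw": 0.56},
  {"offset": [-0.1, 0, -0.15], "yaw": 0, "claw": 0.56},
  {"offset": [-0.1, 0, -0.15], "yaw": 0, "claw": 0.56},
], squeeze=20)

```text
time: 4.88
ee_pos: [0.4736, 0.3741, 0.086]
tcp_rot: [-180.0, -0.1, -176.2]
wrist_force: [-0.5, -0.2, -1.5]
opening: 0.0395
grasp_force: 20.6
```

Request:
servo_tool([
  {"offset": [0, 0, 0], "yaw": 0, "claw": 0.55},
  {"offset": [0, 0, 0], "yaw": 0, "claw": 0.55},
])

```text
time: 5.12
ee_pos: [0.4738, 0.3743, 0.0866]
tcp_rot: [-180.0, -0.0, -176.2]
wrist_force: [0.6, -0.4, -1.7]
opening: 0.0392
grasp_force: 20.6
```

Request:
servo_tool([
  {"offset": [0, 0, 0], "yaw": 0, "claw": 0.545},
  {"offset": [0, 0, 0], "yaw": 0, "claw": 0.545},
])

```text
time: 5.38
ee_pos: [0.474, 0.3743, 0.0868]
tcp_rot: [-180.0, -0.0, -176.2]
wrist_force: [0.6, -0.4, -1.7]
opening: 0.039
grasp_force: 20.6
```

Request:
servo_tool([
  {"offset": [0, 0, 0], "yaw": 0, "claw": 0.535},
  {"offset": [0, 0, 0], "yaw": 0, "claw": 0.535},
])

```text
time: 5.62
ee_pos: [0.474, 0.3743, 0.0868]
tcp_rot: [-180.0, 0.0, -176.2]
wrist_force: [0.5, 0.2, -0.9]
opening: 0.0396
grasp_force: 5.9
```

Request:
servo_tool([
  {"offset": [0, 0, 0], "yaw": 0, "claw": 0.53},
  {"offset": [0, 0, 0], "yaw": 0, "claw": 0.53},
])

```text
time: 5.88
ee_pos: [0.4741, 0.3744, 0.087]
tcp_rot: [180.0, 0.0, -176.2]
wrist_force: [0.4, 0.3, -0.3]
opening: 0.04
grasp_force: 0.0
```

```bash
cat > held.py <<'E'
from h import *
# held cap orientation from scene cloud near tool
o=get_obs(); c=o['ee_pos']
for n in ['wrist','scene']:
    p,W=cloud(n); h=cv2.cvtColor(p,cv2.COLOR_RGB2HSV).astype(int)
    m=(h[...,0]>5)&(h[...,0]<18)&(h[...,1]>150)&(h[...,2]>60)&(np.linalg.norm(W-c,axis=-1)<.12)
    print(n,'foot rel tcp',m.sum(),(np.nanmedian(W[m],0)-c).round(4) if m.any() else None)
print(o['time'],c.round(4),o['grasp_force'],o['opening'],o['wrist_force'])
E
python3 held.py
```

```text
wrist foot rel tcp 3772 [-0.0524 -0.0185 -0.0451]
scene foot rel tcp 127 [-0.0501 -0.0279 -0.0467]
5.875 [0.4741 0.3744 0.087 ] 0.0 0.040023640912673 [ 0.4186527   0.28580191 -0.33827375]
```

Request:
servo_tool([
  {"offset": [0, 0, 0], "yaw": 0, "claw": 0.53},
  {"offset": [0, 0, 0], "yaw": 0, "claw": 0.53},
  {"offset": [0, 0, 0], "yaw": 0, "claw": 0.53},
])

```text
time: 6.35
ee_pos: [0.474, 0.3743, 0.0868]
tcp_rot: [180.0, -0.0, -176.2]
wrist_force: [0.3, 0.1, 0.6]
opening: 0.0399
grasp_force: 0.0
```

```bash
python3 held.py; python3 - <<'E'
from h import *
p,W=cloud('wrist');q,V=cloud('scene')
a=np.hstack([cv2.resize(p,None,fx=.6,fy=.6),cv2.resize(q[130:280,300:490],(365,288))]); save(a,'lift2.png')
E
```

```text
wrist foot rel tcp 3777 [-0.0523 -0.0182 -0.0448]
scene foot rel tcp 131 [-0.0503 -0.0269 -0.047 ]
6.35 [0.474  0.3743 0.0868] 0.0 0.03991099658228675 [0.34028578 0.13247833 0.60657377]
```

View pics/lift2.png

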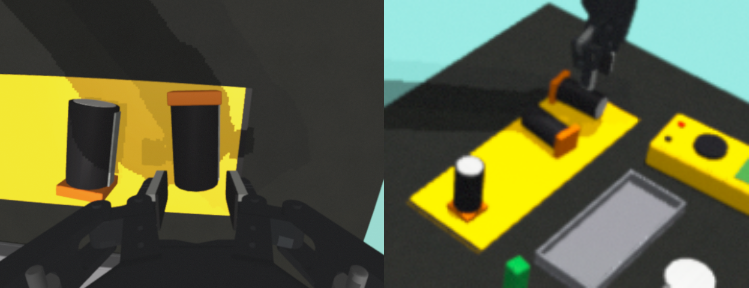

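```bash
python3 caps.py w2
```

```text
6.6 [0.47396825 0.37430524 0.08678506] [-1.79999672e+02 -1.72246010e-03 -1.76215294e+02] [0.03831685 1.32558277 0.00563377]
orange px [324. 163.] n 2181 mean [0.418  0.3692 0.0416] rect c [418.7 369.2] sz [11.1 39.2] ang 5.02 zmax 0.045
orange px [141. 319.] n 1824 mean [0.5006 0.2823 0.0394] rect c [492.7 297.3] sz [27.6 78.6] ang 25.54 zmax 0.115
top px [325. 229.] n 11331 mean [0.4488 0.372  0.0402] rect c [453.4 372.2] sz [80.7 40. ] ang 4.85 zmax 0.045
top px [172. 288.] n 16694 mean [0.4679 0.3068 0.0642] rect c [472.9 310.5] sz [93.4 81.9] ang 79.09 zmax 0.12
top px [431. 343.] n 6233 mean [0.4656 0.4049 0.1049] rect c [470.9 411. ] sz [26.9 35. ] ang 3.73 zmax 0.12
top px [149. 405.] n 102 mean [0.484  0.324  0.1188] rect c [482.5 324.9] sz [3.2 9.4] ang 68.03 zmax 0.12
top px [478. 392.] n 6 mean [0.4726 0.4166 0.1196] rect c [472.6 416.5] sz [1.  0.5] ang 5.95 zmax 0.12
top px [507. 407.] n 91 mean [0.4778 0.4265 0.1188] rect c [477.1 425.4] sz [7.1 3. ] ang 44.5 zmax 0.12
top px [476. 402.] n 6 mean [0.476  0.4166 0.1196] rect c [476.2 416.7] sz [2.5 0.3] ang 13.74 zmax 0.12
```

Request:
servo_tool([
  {"offset": [-0.133, 0, 0], "yaw": -0.006, "claw": 0.25},
  {"offset": [-0.133, 0, 0.1], "yaw": -0.006, "claw": 0.25},
  {"offset": [-0.133, 0, 0.4], "yaw": -0.006, "claw": 0.25},
  {"offset": [-0.133, 0, 0.57], "yaw": -0.006, "claw": 0.25},
  {"offset": [-0.133, 0, 0.57], "yaw": -0.006, "claw": 0.25},
  {"offset": [-0.133, 0, 0.57], "yaw": -0.006, "claw": 0.6},
  {"offset": [-0.133, 0, 0.57], "yaw": -0.006, "claw": 0.6},
  {"offset": [-0.133, 0, 0.57], "yaw": -0.006, "claw": 0.6},
  {"offset": [-0.133, 0, 0.57], "yaw": -0.006, "claw": 0.6},
])

```text
time: 7.72
ee_pos: [0.4878, 0.3756, 0.031]
tcp_rot: [179.9, 0.1, -175.1]
wrist_force: [-0.2, -1.1, 7.1]
opening: 0.0394
grasp_force: 21.0
```

Request:
servo_tool([
  {"offset": [0, 0, -0.08], "yaw": 0, "claw": 0.6},
  {"offset": [-0.2, 0, -0.08], "yaw": 0, "claw": 0.6},
  {"offset": [-0.4, 0, -0.08], "yaw": 0, "claw": 0.6},
  {"offset": [-0.4, 0, 0], "yaw": 0, "claw": 0.6},
  {"offset": [-0.4, 0, 0], "yaw": 0, "claw": 0.54},
  {"offset": [-0.4, 0, 0], "yaw": 0, "claw": 0.536},
  {"offset": [-0.4, 0, 0], "yaw": 0, "claw": 0.536},
])

```text
time: 8.6
ee_pos: [0.5269, 0.3786, 0.03]
tcp_rot: [180.0, 0.0, -175.1]
wrist_force: [2.4, 0.1, 2.6]
opening: 0.0397
grasp_force: 7.4
```

Request:
servo_tool([
  {"offset": [0.02, 0, -0.1], "yaw": 0, "claw": 0.536},
  {"offset": [0.05, 0, -0.15], "yaw": 0, "claw": 0.536},
  {"offset": [0.09, 0, -0.2], "yaw": 0, "claw": 0.536},
  {"offset": [0.09, 0, -0.2], "yaw": 0, "claw": 0.536},
])

```text
time: 9.1
ee_pos: [0.5179, 0.378, 0.0503]
tcp_rot: [180.0, 0.0, -175.1]
wrist_force: [-0.5, -0.7, -1.8]
opening: 0.0397
grasp_force: 7.2
```

```bash
python3 held.py
```

```text
wrist foot rel tcp 7457 [-0.0648 -0.0243 -0.0085]
scene foot rel tcp 179 [-0.0184 -0.0902 -0.0118]
9.1 [0.5179 0.378  0.0503] 7.167102321982384 0.03967881986403784 [-0.45037068 -0.6838763  -1.76512901]
```

Foot stays down and the cap pivots. Continuing the arc.

Request:
servo_tool([
  {"offset": [0.05, 0, -0.075], "yaw": 0, "claw": 0.536},
  {"offset": [0.113, 0, -0.143], "yaw": 0, "claw": 0.536},
  {"offset": [0.19, 0, -0.21], "yaw": 0, "claw": 0.536},
  {"offset": [0.272, 0, -0.265], "yaw": 0, "claw": 0.536},
  {"offset": [0.36, 0, -0.308], "yaw": 0, "claw": 0.536},
  {"offset": [0.457, 0, -0.341], "yaw": 0, "claw": 0.536},
  {"offset": [0.457, 0, -0.341], "yaw": 0, "claw": 0.536},
])

```text
time: 10.07
ee_pos: [0.472, 0.374, 0.0843]
tcp_rot: [180.0, 0.0, -175.1]
wrist_force: [0.7, -0.6, -1.2]
opening: 0.0397
grasp_force: 7.3
```

```bash
python3 held.py
```

```text
wrist foot rel tcp 4722 [-0.066  -0.0168 -0.0254]
scene foot rel tcp 120 [-0.0516 -0.0271 -0.0415]
10.075 [0.472  0.374  0.0843] 7.342472076416016 0.03971623715990498 [ 0.73643242 -0.55057883 -1.24414844]
```

Request:
servo_tool([
  {"offset": [0, 0, 0], "yaw": 0, "claw": 0.535},
  {"offset": [0, 0, 0], "yaw": 0, "claw": 0.534},
  {"offset": [0, 0, 0], "yaw": 0, "claw": 0.534},
])

```text
time: 10.55
ee_pos: [0.4728, 0.3739, 0.0839]
tcp_rot: [-180.0, 0.0, -175.1]
wrist_force: [1.0, -0.6, 0.5]
opening: 0.0398
grasp_force: 3.6
```

```bash
python3 held.py
```

```text
wrist foot rel tcp 3336 [-0.0427 -0.0226 -0.0528]
scene foot rel tcp 113 [ 0.0173 -0.0847 -0.0541]
10.55 [0.4728 0.3739 0.0839] 3.633200190961361 0.03975612091194458 [ 0.97799684 -0.56540646  0.47326722]
```

Request:
servo_tool([
  {"offset": [0.08, 0, 0.0], "yaw": 0, "claw": 0.5335},
  {"offset": [0.16, 0, 0.0], "yaw": 0, "claw": 0.5335},
  {"offset": [0.24, 0, 0.0], "yaw": 0, "claw": 0.5335},
  {"offset": [0.32, 0, 0.02], "yaw": 0, "claw": 0.5335},
  {"offset": [0.32, 0, 0.02], "yaw": 0, "claw": 0.5335},
])

```text
time: 11.28
ee_pos: [0.4399, 0.3712, 0.0818]
tcp_rot: [-180.0, -0.0, -175.1]
wrist_force: [-0.4, -1.0, 1.7]
opening: 0.0397
grasp_force: 3.2
```

```bash
python3 held.py
```

```text
wrist foot rel tcp 1111 [-0.0268 -0.0043 -0.0663]
scene foot rel tcp 80 [ 0.003  -0.0205 -0.0667]
11.275 [0.4399 0.3712 0.0818] 3.1970277428627014 0.03967419376418187 [-0.43184467 -1.0060075   1.72244272]
```

Request:
servo_tool([
  {"offset": [0, 0, 0], "yaw": 0, "claw": 0.532},
  {"offset": [0, 0, 0], "yaw": 0, "claw": 0.53},
  {"offset": [0, 0, 0], "yaw": 0, "claw": 0.52},
  {"offset": [0, 0, 0], "yaw": 0, "claw": 0.5},
  {"offset": [0, 0, 0], "yaw": 0, "claw": 0.35},
  {"offset": [0, 0, 0], "yaw": 0, "claw": 0.35},
])

```text
time: 12.12
ee_pos: [0.4407, 0.3712, 0.0819]
tcp_rot: [-180.0, 0.0, -175.1]
wrist_force: [0.3, 0.2, 0.7]
opening: 0.0557
grasp_force: 0.0
```

Request:
servo_tool([
  {"offset": [0, 0, -0.1], "yaw": 0, "claw": 0.3},
  {"offset": [0, 0, -0.5], "yaw": 0, "claw": 0},
  {"offset": [0, 0, -0.9], "yaw": 0, "claw": 0},
  {"offset": [0, 0, -0.9], "yaw": 0, "claw": 0},
  {"offset": [0, 0, -0.9], "yaw": 0, "claw": 0},
])

```text
time: 12.75
ee_pos: [0.4407, 0.3712, 0.1718]
tcp_rot: [180.0, 0.0, -175.1]
wrist_force: [0.4, -0.3, -0.4]
opening: 0.0853
grasp_force: 0.0
```

```bash
python3 caps.py w3
```

```text
12.8 [0.44045913 0.37100889 0.17109751] [-1.79961816e+02 -5.36425544e-02 -1.75137084e+02] [-0.22605334 -0.36876263 -0.58805725]
orange px [328. 193.] n 388 mean [0.4136 0.3694 0.012 ] rect c [416.5 369.5] sz [13.2 38.9] ang 5.34 zmax 0.023
orange px [ 15. 243.] n 613 mean [0.4752 0.1145 0.0096] rect c [476.8 111.2] sz [40.4 18.5] ang 5.91 zmax 0.019
orange px [178. 301.] n 234 mean [0.4965 0.2671 0.0454] rect c [470.8 293. ] sz [11.8 93. ] ang 45.3 zmax 0.172
orange px [222. 306.] n 156 mean [0.495  0.3006 0.05  ] rect c [472.7 310.5] sz [ 7.6 77. ] ang 63.31 zmax 0.163
top px [328. 232.] n 4043 mean [0.4271 0.3706 0.0792] rect c [429.8 370.6] sz [39.3 39.3] ang 41.66 zmax 0.085
top px [203. 256.] n 4153 mean [0.4626 0.2839 0.0397] rect c [467.  281.8] sz [40.2 80.7] ang 84.59 zmax 0.044
```

Standing at (0.430, 0.371), but close to the near limit of the strip. I'll shift it 40 mm toward the middle.

Request:
servo_tool([
  {"offset": [0.107, 0, 0], "yaw": 0, "claw": 0},
  {"offset": [0.107, 0, 0.5], "yaw": 0, "claw": 0},
  {"offset": [0.107, 0, 1], "yaw": 0, "claw": 0},
  {"offset": [0.107, 0, 1], "yaw": 0, "claw": 0.3},
  {"offset": [0.107, 0, 1], "yaw": 0, "claw": 0.5},
  {"offset": [0.107, 0, 1], "yaw": 0, "claw": 0.6},
  {"offset": [0.107, 0, 1], "yaw": 0, "claw": 0.6},
  {"offset": [0.107, 0, 1], "yaw": 0, "claw": 0.6},
  {"offset": [0.107, 0, 1], "yaw": 0, "claw": 0.6},
], squeeze=25)

```text
time: 13.92
ee_pos: [0.4309, 0.3711, 0.0745]
tcp_rot: [179.9, 0.2, -175.1]
wrist_force: [-1.1, -1.9, 6.9]
opening: 0.0396
grasp_force: 27.3
```

Request:
servo_tool([
  {"offset": [0, 0, -0.06], "yaw": 0, "claw": 0.6},
  {"offset": [-0.1, 0, -0.06], "yaw": 0, "claw": 0.6},
  {"offset": [-0.2, 0, -0.06], "yaw": 0, "claw": 0.6},
  {"offset": [-0.3, 0, -0.06], "yaw": 0, "claw": 0.6},
  {"offset": [-0.4, 0, -0.06], "yaw": 0, "claw": 0.6},
  {"offset": [-0.4, 0, -0.02], "yaw": 0, "claw": 0.6},
  {"offset": [-0.4, 0, 0.0], "yaw": 0, "claw": 0.6},
  {"offset": [-0.4, 0, 0.0], "yaw": 0, "claw": 0.54},
  {"offset": [-0.4, 0, 0.0], "yaw": 0, "claw": 0.52},
  {"offset": [-0.4, 0, 0.0], "yaw": 0, "claw": 0.4},
  {"offset": [-0.4, 0, 0.0], "yaw": 0, "claw": 0.2},
])

```text
time: 15.3
ee_pos: [0.4696, 0.3737, 0.0715]
tcp_rot: [-180.0, -0.0, -175.1]
wrist_force: [-0.4, 0.3, -0.2]
opening: 0.0674
grasp_force: 0.0
```

Request:
servo_tool([
  {"offset": [0, 0, -0.1], "yaw": 0, "claw": 0.1},
  {"offset": [0, 0, -0.5], "yaw": 0, "claw": 0},
  {"offset": [0, 0, -0.9], "yaw": 0, "claw": 0},
  {"offset": [0.4, -0.5, -0.9], "yaw": 0, "claw": 0},
  {"offset": [0.4, -0.7, -0.9], "yaw": 0, "claw": 0},
  {"offset": [0.4, -0.7, -0.9], "yaw": 0, "claw": 0},
  {"offset": [0.4, -0.7, -0.9], "yaw": 0, "claw": 0},
], squeeze=20)

```text
time: 16.18
ee_pos: [0.4366, 0.3011, 0.1622]
tcp_rot: [180.0, 0.0, -175.2]
wrist_force: [0.0, -0.1, -1.0]
opening: 0.0852
grasp_force: 0.0
```

```bash
python3 caps.py w4
```

```text
16.225 [0.43645395 0.30124316 0.16196735] [ 1.79977841e+02  1.60467642e-02 -1.75132028e+02] [0.54171662 0.6307348  0.30550073]
orange px [ 79. 252.] n 770 mean [0.4702 0.1081 0.0103] rect c [476.3  98.2] sz [39.5 39. ] ang 86.04 zmax 0.029
orange px [408. 266.] n 573 mean [0.4594 0.3662 0.0116] rect c [469.1 372.6] sz [38.7 38.8] ang 5.19 zmax 0.038
orange px [287. 324.] n 726 mean [0.5007 0.278  0.0413] rect c [501.3 278.1] sz [38.2 10.4] ang 81.24 zmax 0.044
top px [297. 280.] n 5032 mean [0.4671 0.2825 0.04  ] rect c [467.6 282.4] sz [40.2 80.5] ang 82.63 zmax 0.044
top px [ 31. 279.] n 4030 mean [0.4719 0.1106 0.0645] rect c [474.9 106.1] sz [40.  25.3] ang 13.92 zmax 0.085
top px [423. 303.] n 3107 mean [0.4627 0.3637 0.0698] rect c [467.7 367.9] sz [29.6 40.3] ang 68.17 zmax 0.085
```

Request:
servo_tool([
  {"offset": [0.039, -0.14, 0.0], "yaw": 0.068, "claw": 0.25},
  {"offset": [0.039, -0.14, 0.3], "yaw": 0.068, "claw": 0.25},
  {"offset": [0.039, -0.14, 0.8], "yaw": 0.068, "claw": 0.25},
  {"offset": [0.039, -0.14, 0.8], "yaw": 0.068, "claw": 0.25},
  {"offset": [0.039, -0.14, 0.8], "yaw": 0.068, "claw": 0.25},
])

```text
time: 16.85
ee_pos: [0.4339, 0.287, 0.0834]
tcp_rot: [180.0, 0.0, 172.7]
wrist_force: [0.5, 0.9, 0.8]
opening: 0.0642
grasp_force: 0.0
```

Request:
servo_tool([
  {"offset": [0, 0, 0.3], "yaw": 0, "claw": 0.25},
  {"offset": [0, 0, 0.52], "yaw": 0, "claw": 0.25},
  {"offset": [0, 0, 0.52], "yaw": 0, "claw": 0.25},
  {"offset": [0, 0, 0.52], "yaw": 0, "claw": 0.6},
  {"offset": [0, 0, 0.52], "yaw": 0, "claw": 0.6},
  {"offset": [0, 0, 0.52], "yaw": 0, "claw": 0.6},
  {"offset": [0, 0, 0.52], "yaw": 0, "claw": 0.6},
])

```text
time: 17.73
ee_pos: [0.4343, 0.287, 0.0321]
tcp_rot: [179.9, 0.1, 172.6]
wrist_force: [-0.5, -0.3, 6.5]
opening: 0.0392
grasp_force: 20.4
```

Request:
servo_tool([
  {"offset": [0, 0, -0.08], "yaw": 0, "claw": 0.6},
  {"offset": [0.2, 0, -0.08], "yaw": 0, "claw": 0.6},
  {"offset": [0.4, 0, -0.08], "yaw": 0, "claw": 0.6},
  {"offset": [0.5, 0, -0.08], "yaw": 0, "claw": 0.6},
  {"offset": [0.5, 0, 0], "yaw": 0, "claw": 0.6},
  {"offset": [0.5, 0, 0], "yaw": 0, "claw": 0.54},
  {"offset": [0.5, 0, 0], "yaw": 0, "claw": 0.535},
  {"offset": [0.5, 0, 0], "yaw": 0, "claw": 0.535},
])

```text
time: 18.73
ee_pos: [0.3839, 0.2929, 0.0298]
tcp_rot: [180.0, 0.0, 172.6]
wrist_force: [-2.2, 1.6, 2.0]
opening: 0.0396
grasp_force: 5.6
```

```bash
python3 held.py
```

```text
wrist foot rel tcp 243 [ 0.0666  0.0606 -0.0214]
scene foot rel tcp 186 [ 0.0704 -0.0133 -0.0013]
18.725 [0.3839 0.2929 0.0298] 5.567202866077423 0.03958569577228117 [-2.20803337  1.55090624  1.99543263]
```

Request:
servo_tool([
  {"offset": [-0.02, 0, -0.08], "yaw": 0, "claw": 0.535},
  {"offset": [-0.06, 0, -0.15], "yaw": 0, "claw": 0.535},
  {"offset": [-0.1, 0, -0.22], "yaw": 0, "claw": 0.535},
  {"offset": [-0.15, 0, -0.285], "yaw": 0, "claw": 0.535},
  {"offset": [-0.2, 0, -0.343], "yaw": 0, "claw": 0.535},
  {"offset": [-0.28, 0, -0.41], "yaw": 0, "claw": 0.5345},
  {"offset": [-0.358, 0, -0.465], "yaw": 0, "claw": 0.5345},
  {"offset": [-0.45, 0, -0.51], "yaw": 0, "claw": 0.5345},
  {"offset": [-0.543, 0, -0.541], "yaw": 0, "claw": 0.534},
  {"offset": [-0.543, 0, -0.541], "yaw": 0, "claw": 0.534},
])

```text
time: 20.08
ee_pos: [0.4382, 0.2856, 0.084]
tcp_rot: [180.0, 0.0, 172.6]
wrist_force: [0.8, -0.4, -1.4]
opening: 0.0398
grasp_force: 3.7
```

```bash
python3 held.py
```

```text
wrist foot rel tcp 2042 [ 0.0451  0.0668 -0.0686]
scene foot rel tcp 119 [ 0.0474 -0.0037 -0.0565]
20.075 [0.4382 0.2856 0.084 ] 3.687913455069065 0.03979849860950584 [ 0.83395854 -0.36842849 -1.41489664]
```

Request:
servo_tool([
  {"offset": [-0.08, 0, 0.0], "yaw": 0, "claw": 0.5335},
  {"offset": [-0.16, 0, 0.0], "yaw": 0, "claw": 0.5335},
  {"offset": [-0.24, 0, 0.0], "yaw": 0, "claw": 0.5335},
  {"offset": [-0.32, 0, 0.02], "yaw": 0, "claw": 0.5335},
  {"offset": [-0.32, 0, 0.02], "yaw": 0, "claw": 0.5335},
])

```text
time: 20.8
ee_pos: [0.4701, 0.2815, 0.0819]
tcp_rot: [180.0, 0.0, 172.6]
wrist_force: [-0.1, 0.7, 2.7]
opening: 0.0399
grasp_force: 3.3
```

```bash
python3 held.py
```

```text
wrist foot rel tcp 1910 [-0.0042  0.0719 -0.0699]
scene foot rel tcp 132 [ 0.0162 -0.0008 -0.0652]
20.8 [0.4701 0.2815 0.0819] 3.3346466347575188 0.03992602783612932 [-0.06278028  0.67885219  2.67737245]
```

Near upright with the foot on the lane. Releasing and checking.

Request:
servo_tool([
  {"offset": [0, 0, 0], "yaw": 0, "claw": 0.532},
  {"offset": [0, 0, 0], "yaw": 0, "claw": 0.53},
  {"offset": [0, 0, 0], "yaw": 0, "claw": 0.52},
  {"offset": [0, 0, 0], "yaw": 0, "claw": 0.5},
  {"offset": [0, 0, 0], "yaw": 0, "claw": 0.35},
  {"offset": [0, 0, 0], "yaw": 0, "claw": 0.3},
])

```text
time: 21.65
ee_pos: [0.4693, 0.2816, 0.082]
tcp_rot: [180.0, -0.0, 172.6]
wrist_force: [0.2, -0.2, -0.6]
opening: 0.0597
grasp_force: 0.0
```

Request:
servo_tool([
  {"offset": [0, 0, -0.1], "yaw": 0, "claw": 0.3},
  {"offset": [0, 0, -0.5], "yaw": 0, "claw": 0.2},
  {"offset": [0, 0, -1], "yaw": 0, "claw": 0},
  {"offset": [0.3, 0, -1], "yaw": 0, "claw": 0},
  {"offset": [0.3, 0, -1], "yaw": 0, "claw": 0},
  {"offset": [0.3, 0, -1], "yaw": 0, "claw": 0},
])

```text
time: 22.4
ee_pos: [0.4398, 0.2855, 0.1821]
tcp_rot: [180.0, 0.0, 172.6]
wrist_force: [-0.2, -0.4, -0.1]
opening: 0.0854
grasp_force: 0.0
```

```bash
python3 caps.py w5
```

```text
22.45 [0.4398469  0.28540325 0.18182468] [-1.79987783e+02 -4.40563707e-03  1.72624429e+02] [ 0.64516215  0.14647481 -0.26843905]
orange px [429. 236.] n 529 mean [0.4593 0.3662 0.0121] rect c [469.  372.7] sz [38.3 38.9] ang 5.28 zmax 0.049
orange px [327. 261.] n 422 mean [0.4695 0.2817 0.0111] rect c [473.6 281.2] sz [38.3 15. ] ang 83.13 zmax 0.018
orange px [127. 286.] n 603 mean [0.4708 0.1081 0.0105] rect c [476.7  98.3] sz [38.9 39.7] ang 88.18 zmax 0.027
top px [460. 267.] n 4030 mean [0.4644 0.3699 0.0743] rect c [468.8 373.7] sz [40.4 36.9] ang 61.17 zmax 0.085
top px [328. 307.] n 3828 mean [0.4806 0.2808 0.0749] rect c [486.1 279.9] sz [39.3 39.3] ang 47.1 zmax 0.085
top px [ 80. 320.] n 4374 mean [0.4723 0.1049 0.0701] rect c [475.3  97.8] sz [41.  36.7] ang 86.47 zmax 0.084
```

All three caps stand on the lane, at (0.486,0.280), (0.470,0.373) and (0.477,0.098). Next I'll go above the rule and plate.

Request:
servo_tool([
  {"offset": [0, 0, -0.4], "yaw": 0.06, "claw": 0},
  {"offset": [0, 0, -0.68], "yaw": 0.12, "claw": 0},
  {"offset": [0, 0, -0.68], "yaw": 0.24, "claw": 0},
  {"offset": [0, 0, -0.68], "yaw": 0.35, "claw": 0},
  {"offset": [0, 0, -0.68], "yaw": 0.43, "claw": 0},
  {"offset": [0, 0, -0.68], "yaw": 0.43, "claw": 0},
  {"offset": [0, 0, -0.68], "yaw": 0.43, "claw": 0},
  {"offset": [0, 0, -0.68], "yaw": 0.43, "claw": 0},
  {"offset": [0, 0, -0.68], "yaw": 0.43, "claw": 0},
])

```text
time: 23.58
ee_pos: [0.44, 0.2853, 0.2495]
tcp_rot: [-180.0, 0.0, 95.2]
wrist_force: [-0.2, 0.0, -0.0]
opening: 0.0857
grasp_force: 0.0
```

Request:
servo_tool([
  {"offset": [-0.5, 0.015, 0], "yaw": 0, "claw": 0},
  {"offset": [-1, 0.03, 0], "yaw": 0, "claw": 0},
])

```text
time: 23.82
ee_pos: [0.4518, 0.1852, 0.2495]
tcp_rot: [-180.0, 0.0, 95.4]
wrist_force: [0.9, -0.3, 0.1]
opening: 0.0858
grasp_force: 0.0
```

Request:
servo_tool([
  {"offset": [-0.5, 0.015, 0], "yaw": 0, "claw": 0},
  {"offset": [-1, 0.03, 0], "yaw": 0, "claw": 0},
])

```text
time: 24.08
ee_pos: [0.4639, 0.0852, 0.2498]
tcp_rot: [-180.0, 0.0, 95.3]
wrist_force: [0.8, -0.2, -0.6]
opening: 0.0851
grasp_force: 0.0
```

Request:
servo_tool([
  {"offset": [-0.5, 0.015, 0], "yaw": 0, "claw": 0},
  {"offset": [-1, 0.03, 0], "yaw": 0, "claw": 0},
])

```text
time: 24.32
ee_pos: [0.4759, -0.0143, 0.2499]
tcp_rot: [180.0, 0.0, 95.3]
wrist_force: [0.6, 0.3, -0.3]
opening: 0.0853
grasp_force: 0.0
```

Request:
servo_tool([
  {"offset": [-0.5, 0.015, 0], "yaw": 0, "claw": 0},
  {"offset": [-1, 0.03, 0], "yaw": 0, "claw": 0},
])

```text
time: 24.58
ee_pos: [0.488, -0.1137, 0.2499]
tcp_rot: [-180.0, -0.0, 95.3]
wrist_force: [0.2, 0.5, 0.5]
opening: 0.0854
grasp_force: 0.0
```

Request:
servo_tool([
  {"offset": [-0.5, 0.015, 0], "yaw": 0, "claw": 0},
  {"offset": [-1, 0.03, 0], "yaw": 0, "claw": 0},
  {"offset": [-1, 0.03, 0], "yaw": 0, "claw": 0},
  {"offset": [-1, 0.03, 0], "yaw": 0, "claw": 0},
])

```text
time: 25.08
ee_pos: [0.4999, -0.2112, 0.2496]
tcp_rot: [-180.0, -0.0, 95.2]
wrist_force: [-0.3, 1.2, -0.2]
opening: 0.0854
grasp_force: 0.0
```

```bash
cat > rule.py <<'E'
from meas import *
import sys
o=get_obs(); p,W=cloud('wrist'); save(p,sys.argv[1]+'.png'); print(o['time'],o['ee_pos'],o['tcp_rot'])
ok=(W[...,0]>.3)&(W[...,0]<.74)&(W[...,1]>-.45)&(W[...,1]<.03)&(W[...,2]<.2); M=masks(p); h=cv2.cvtColor(p,cv2.COLOR_RGB2HSV)
blob(W,M['red']&ok,'red',(.02,.035))
blob(W,(h[...,1]<40)&(h[...,2]>150)&ok,'white',(.0,.015))
blob(W,ok&(W[...,2]>.007)&(W[...,0]>.5),'plate',(.006,.04))
blob(W,M['green']&ok,'green'); blob(W,M['blue']&ok,'blue',(.055,.065))
E
python3 rule.py w6
```

```text
25.075 [ 0.49988706 -0.21115028  0.24964233] [-1.79959760e+02 -3.27573640e-02  9.52214955e+01]
red px [257. 189.] n 2214 mean [ 0.4329 -0.1953  0.024 ] rect c [ 434.  -198.2] sz [ 13.6 147.2] ang 25.38 zmax 0.027
white px [259. 181.] n 8287 mean [ 0.4314 -0.1909  0.0032] rect c [ 432.7 -198.5] sz [ 57.5 200.6] ang 25.32 zmax 0.008
white px [440. 196.] n 2077 mean [ 0.6092 -0.1864  0.0086] rect c [ 609.5 -186.8] sz [39.3 53. ] ang 4.85 zmax 0.011
white px [425. 350.] n 1234 mean [ 0.6219 -0.3577  0.0085] rect c [ 624.5 -356.4] sz [39.2 52.9] ang 4.35 zmax 0.011
plate px [501.  53.] n 1608 mean [ 0.6384 -0.055   0.0241] rect c [639.8 -55.4] sz [42.9 88. ] ang 40.3 zmax 0.04
plate px [595.  81.] n 1611 mean [ 0.7296 -0.0671  0.0241] rect c [731.8 -63.8] sz [16.2 63.7] ang 0.04 zmax 0.04
plate px [470. 245.] n 20819 mean [ 0.6447 -0.234   0.0166] rect c [ 648.7 -268.5] sz [110.5 260.7] ang 4.73 zmax 0.033
green px [589.   6.] n 682 mean [ 0.6546 -0.0423  0.1123] rect c [654.1 -42.1] sz [ 6.3 19.2] ang 63.32 zmax 0.136
blue px [541.  38.] n 4383 mean [ 0.6538 -0.0489  0.0581] rect c [655.7 -42.8] sz [51.8 72. ] ang 76.85 zmax 0.061
```

View pics/w6.png

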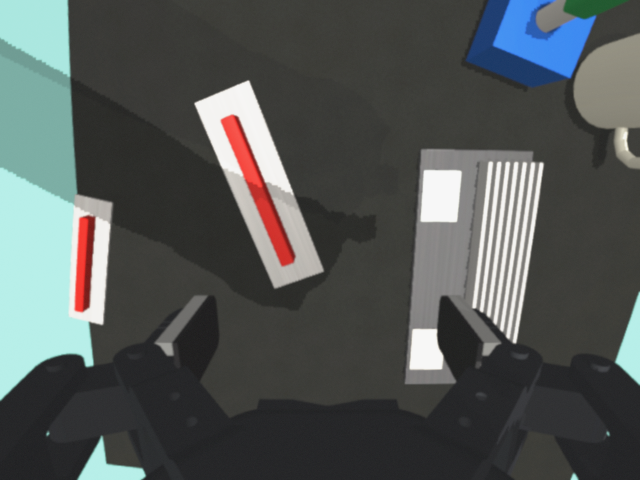

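The picture shows the big rule's ridge at (258,190), the plate's near edge at column 415 or so, and patches at (440,196) and (427,350). Grasping the rule.

Request:
servo_tool([
  {"offset": [0.188, -0.644, 0.2], "yaw": -0.06, "claw": 0},
  {"offset": [0.188, -0.644, 0.6], "yaw": -0.112, "claw": 0},
  {"offset": [0.188, -0.644, 1], "yaw": -0.112, "claw": 0},
  {"offset": [0.188, -0.644, 1], "yaw": -0.112, "claw": 0.2},
  {"offset": [0.188, -0.644, 1], "yaw": -0.112, "claw": 0.4},
], squeeze=40)

```text
time: 25.75
ee_pos: [0.4348, -0.1979, 0.1518]
tcp_rot: [179.9, 0.1, 115.4]
wrist_force: [0.7, 0.7, 0.8]
opening: 0.0524
grasp_force: 0.0
```

Request:
servo_tool([
  {"offset": [0, 0, 0.5], "yaw": 0, "claw": 0.4},
  {"offset": [0, 0, 0.9], "yaw": 0, "claw": 0.4},
  {"offset": [0, 0, 0.9], "yaw": 0, "claw": 0.4},
  {"offset": [0, 0, 0.9], "yaw": 0, "claw": 0.4},
])

```text
time: 26.25
ee_pos: [0.4355, -0.1987, 0.0627]
tcp_rot: [179.9, 0.1, 115.4]
wrist_force: [-0.2, 0.1, -0.9]
opening: 0.0513
grasp_force: 0.0
```

```bash
python3 - <<'E'
from meas import *
o=get_obs(); p,W=cloud('wrist'); print(o['ee_pos'],o['tcp_rot'])
blob(W,masks(p)['red']&(W[...,0]>.3),'red',(.018,.035))
E
```

```text
[ 0.43550005 -0.19867931  0.06266178] [1.79887943e+02 1.30780476e-01 1.15395758e+02]
red px [322. 256.] n 8226 mean [ 0.4277 -0.1869  0.0241] rect c [ 431.3 -194.7] sz [ 13.3 139.8] ang 25.51 zmax 0.027
```

Request:
servo_tool([
  {"offset": [0, 0, 0.2], "yaw": 0, "claw": 0.5},
  {"offset": [0, 0, 0.31], "yaw": 0, "claw": 0.5},
  {"offset": [0, 0, 0.31], "yaw": 0, "claw": 0.7},
  {"offset": [0, 0, 0.31], "yaw": 0, "claw": 0.9},
  {"offset": [0, 0, 0.31], "yaw": 0, "claw": 1},
  {"offset": [0, 0, 0.31], "yaw": 0, "claw": 1},
  {"offset": [0, 0, 0.31], "yaw": 0, "claw": 1},
  {"offset": [0, 0, 0.31], "yaw": 0, "claw": 1},
], squeeze=40)

```text
time: 27.3
ee_pos: [0.4347, -0.1985, 0.03]
tcp_rot: [179.9, 0.1, 115.4]
wrist_force: [-1.5, 0.4, 7.0]
opening: 0.0128
grasp_force: 40.5
```

Request:
servo_tool([
  {"offset": [0, 0, -0.15], "yaw": 0, "claw": 1},
  {"offset": [0, 0, -0.15], "yaw": 0.057, "claw": 1},
  {"offset": [0, 0, -0.15], "yaw": 0.114, "claw": 1},
  {"offset": [0, 0, -0.15], "yaw": 0.114, "claw": 1},
  {"offset": [0, 0, -0.15], "yaw": 0.114, "claw": 1},
])

```text
time: 27.92
ee_pos: [0.4342, -0.1982, 0.0443]
tcp_rot: [180.0, 0.0, 95.1]
wrist_force: [0.3, -0.6, -2.0]
opening: 0.0129
grasp_force: 39.4
```

Request:
servo_tool([
  {"offset": [-0.22, 0.28, 0], "yaw": 0, "claw": 1},
  {"offset": [-0.44, 0.56, 0], "yaw": 0, "claw": 1},
])

```text
time: 28.18
ee_pos: [0.4945, -0.2378, 0.0444]
tcp_rot: [180.0, 0.0, 95.1]
wrist_force: [0.8, -0.9, -1.7]
opening: 0.0127
grasp_force: 39.6
```

Request:
servo_tool([
  {"offset": [-0.22, 0.28, 0], "yaw": 0, "claw": 1},
  {"offset": [-0.44, 0.54, 0], "yaw": 0, "claw": 1},
  {"offset": [-0.44, 0.54, 0], "yaw": 0, "claw": 1},
  {"offset": [-0.44, 0.54, 0], "yaw": 0, "claw": 1},
])

```text
time: 28.68
ee_pos: [0.5505, -0.2762, 0.0436]
tcp_rot: [-179.9, -0.0, 95.0]
wrist_force: [-0.4, -0.9, -1.7]
opening: 0.0133
grasp_force: 39.8
```

```bash
cat > gap.py <<'E'
from h import *
import sys
o=get_obs(); p,W=cloud('wrist'); save(p,sys.argv[1]+'.png'); print(o['time'],o['ee_pos'],o['tcp_rot'],o['wrist_force'],o['opening'],o['grasp_force'])
# in plate-ish frame
a=np.radians(4.9); c=np.array([.6487,-.2685]); D=W[...,:2]-c
X=D[...,0]*np.cos(a)+D[...,1]*np.sin(a); Y=-D[...,0]*np.sin(a)+D[...,1]*np.cos(a); Z=W[...,2]
h=cv2.cvtColor(p,cv2.COLOR_RGB2HSV).astype(int)
dark=(h[...,2]<80)
for y0 in np.arange(-.13,.13,.02):
    m=(abs(Y-y0)<.004)&(X>-.12)&(X<-.02)&(Z<.03)
    hi=m&(Z>.0065)&(X>-.075); wh=m&(h[...,1]<40)&(h[...,2]>120)&(X<-.04)&(Z<.009)
    print(round(y0,3), 'plate edge', np.round(np.percentile(X[hi],1)*1e3,1) if hi.sum()>8 else None,'blade far edge',np.round(np.percentile(X[wh],99)*1e3,1) if wh.sum()>8 else None, 'z',np.round(np.median(Z[wh])*1e3,1) if wh.sum()>8 else None)
m=((h[...,0]<6)|(h[...,0]>174))&(h[...,1]>150)&(h[...,2]>60)&(abs(X)<.15)&(Z>.02)&(Z<.06)
if m.sum()>50:
    r=cv2.minAreaRect((np.stack([X[m],Y[m]],-1)*1e3).astype(np.float32)); print('ridge plate frame',r,np.median(Z[m]))
E
python3 gap.py w7
```

```text
28.675 [ 0.55054174 -0.27617142  0.04355183] [-1.79928402e+02 -4.71759235e-02  9.49506660e+01] [-0.41717667 -0.85075865 -1.71635846] 0.013302224213111707 39.780460596084595
-0.13 plate edge None blade far edge None z None
-0.11 plate edge None blade far edge None z None
-0.09 plate edge None blade far edge None z None
-0.07 plate edge None blade far edge None z None
-0.05 plate edge -33.6 blade far edge None z None
-0.03 plate edge -25.6 blade far edge None z None
-0.01 plate edge -71.8 blade far edge None z None
0.01 plate edge -74.7 blade far edge None z None
0.03 plate edge -74.7 blade far edge None z None
0.05 plate edge -74.6 blade far edge None z None
0.07 plate edge -74.6 blade far edge -40.1 z 8.3
0.09 plate edge -74.7 blade far edge -40.2 z 8.3
0.11 plate edge -54.2 blade far edge -40.1 z 8.3
ridge plate frame ((-98.43405151367188, 19.506698608398438), (14.26866626739502, 111.49271392822266), 0.08434721827507019) 0.03762374776605141
```

View pics/w7.png

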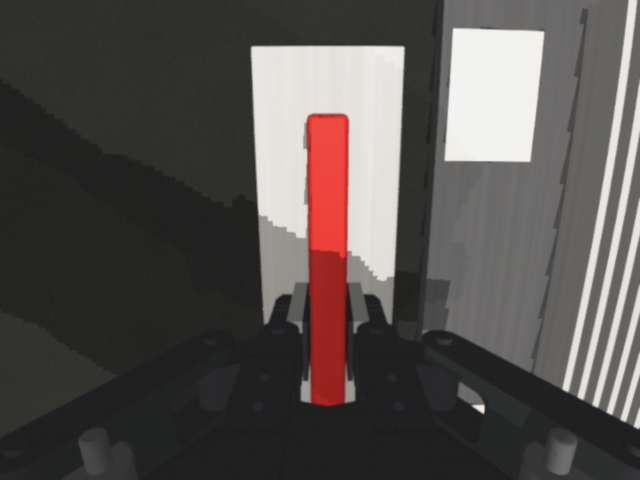

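The picture shows the rule held parallel to the edge, blade far edge at column 400 and plate edge at about 430, with roughly a 16 mm gap. I'll lower it and push it flush.

Request:
servo_tool([
  {"offset": [0, 0, 0.08], "yaw": 0, "claw": 1},
  {"offset": [0, 0, 0.15], "yaw": 0, "claw": 1},
  {"offset": [0, 0.05, 0.15], "yaw": 0, "claw": 1},
  {"offset": [0, 0.1, 0.15], "yaw": 0, "claw": 1},
  {"offset": [0, 0.13, 0.15], "yaw": 0, "claw": 1},
  {"offset": [0, 0.15, 0.15], "yaw": 0, "claw": 1},
  {"offset": [0, 0.155, 0.15], "yaw": 0, "claw": 1},
  {"offset": [0, 0.16, 0.15], "yaw": 0, "claw": 1},
  {"offset": [0, 0.165, 0.15], "yaw": 0, "claw": 1},
  {"offset": [0, 0.165, 0.15], "yaw": 0, "claw": 1},
])

```text
time: 29.98
ee_pos: [0.5667, -0.2755, 0.0298]
tcp_rot: [-179.9, 0.1, 94.9]
wrist_force: [-7.8, -0.4, 8.9]
opening: 0.0133
grasp_force: 41.5
```

```bash
python3 gap.py w8
```

```text
29.975 [ 0.56673132 -0.27547578  0.02984198] [-1.79942858e+02  6.06044525e-02  9.48564155e+01] [-7.77865234 -0.42029253  8.90358927] 0.01332384429261726 41.46337151527405
-0.13 plate edge None blade far edge None z None
-0.11 plate edge None blade far edge None z None
-0.09 plate edge None blade far edge None z None
-0.07 plate edge None blade far edge None z None
-0.05 plate edge None blade far edge -70.1 z 3.1
-0.03 plate edge -75.0 blade far edge None z None
-0.01 plate edge -53.5 blade far edge -54.8 z 3.1
0.01 plate edge -74.4 blade far edge -54.8 z 3.2
0.03 plate edge -53.9 blade far edge -54.9 z 3.2
0.05 plate edge -53.9 blade far edge -55.0 z 3.2
0.07 plate edge -54.2 blade far edge -40.7 z 3.4
0.09 plate edge -54.0 blade far edge -40.9 z 3.4
0.11 plate edge -54.1 blade far edge -40.2 z 8.3
ridge plate frame ((-82.19966125488281, 18.985214233398438), (14.162762641906738, 111.08411407470703), 0.020803172141313553) 0.024089430922371903
```

Request:
servo_tool([
  {"offset": [0, 0.008, 0], "yaw": 0, "claw": 1},
  {"offset": [0, 0.014, 0], "yaw": 0, "claw": 1},
  {"offset": [0, 0.014, 0], "yaw": 0, "claw": 1},
])

```text
time: 30.4
ee_pos: [0.5668, -0.2755, 0.0298]
tcp_rot: [-179.8, 0.0, 94.8]
wrist_force: [-14.5, -1.4, 11.7]
opening: 0.0128
grasp_force: 42.0
```

Request:
servo_tool([
  {"offset": [0, -0.003, 0], "yaw": 0, "claw": 0.8},
  {"offset": [0, -0.006, 0], "yaw": 0, "claw": 0.65},
  {"offset": [0, -0.006, 0], "yaw": 0, "claw": 0.5},
  {"offset": [0, -0.006, 0], "yaw": 0, "claw": 0.5},
  {"offset": [0, -0.006, -0.3], "yaw": 0, "claw": 0.4},
  {"offset": [0, -0.006, -0.8], "yaw": 0, "claw": 0.1},
  {"offset": [0, -0.3, -1], "yaw": 0, "claw": 0},
  {"offset": [0, -0.3, -1], "yaw": 0, "claw": 0},
])

```text
time: 31.4
ee_pos: [0.5392, -0.2781, 0.1312]
tcp_rot: [179.8, 0.1, 94.8]
wrist_force: [1.0, -0.7, -0.4]
opening: 0.0854
grasp_force: 0.0
```

Request:
servo_tool([
  {"offset": [-0.8, 0.3, -0.5], "yaw": 0, "claw": 0},
  {"offset": [-0.8, 0.3, -1], "yaw": 0, "claw": 0},
  {"offset": [-0.8, 0.3, -1], "yaw": 0, "claw": 0},
  {"offset": [-0.8, 0.3, -1], "yaw": 0, "claw": 0},
])

```text
time: 31.9
ee_pos: [0.5767, -0.3552, 0.2283]
tcp_rot: [180.0, 0.0, 94.8]
wrist_force: [0.9, 0.5, 0.8]
opening: 0.0856
grasp_force: 0.0
```

```bash
python3 gap.py w9;python3 rule.py w9
```

```text
31.9 [ 0.57672935 -0.35520967  0.22825867] [1.79980872e+02 3.19804566e-04 9.48490815e+01] [0.86176769 0.45321196 0.8327838 ] 0.0855598197951133 0.0
-0.13 plate edge -53.1 blade far edge None z None
-0.11 plate edge -53.4 blade far edge -40.1 z 8.2
-0.09 plate edge -53.8 blade far edge -41.1 z 3.3
-0.07 plate edge -53.2 blade far edge -40.3 z 3.4
-0.05 plate edge -53.6 blade far edge -54.1 z 3.2
-0.03 plate edge -53.9 blade far edge -54.4 z 3.2
-0.01 plate edge -53.4 blade far edge -54.1 z 3.2
0.01 plate edge -53.7 blade far edge -54.2 z 3.2
0.03 plate edge -53.1 blade far edge -54.4 z 3.1
0.05 plate edge -53.5 blade far edge -53.8 z 3.1
0.07 plate edge -54.5 blade far edge -40.4 z 3.4
0.09 plate edge -54.0 blade far edge -40.8 z 3.4
0.11 plate edge None blade far edge None z None
ridge plate frame ((-82.60594177246094, 0.114166259765625), (12.168414115905762, 147.63473510742188), 0.04898801073431969) 0.024157839822717825
31.95 [ 0.57623604 -0.35463151  0.22725386] [-1.79935923e+02 -6.09678296e-02  9.48681367e+01]
red px [324. 119.] n 2689 mean [ 0.5664 -0.272   0.0242] rect c [ 566.5
[... 3096 characters left out ...]
 zmax 0.005
white px [345. 228.] n 158 mean [ 0.5946 -0.367   0.0033] rect c [ 592.6 -365.9] sz [20.  11.1] ang 4.97 zmax 0.005
white px [434. 227.] n 7 mean [ 0.6755 -0.3566  0.0143] rect c [ 675.5 -356.7] sz [0.2 5.4] ang 4.94 zmax 0.015
white px [433. 240.] n 10 mean [ 0.6768 -0.3695  0.0141] rect c [ 676.8 -369.4] sz [0.4 8.7] ang 2.8 zmax 0.015
white px [432. 254.] n 7 mean [ 0.678  -0.3828  0.0137] rect c [ 678.1 -382.7] sz [0.7 5.5] ang 8.0 zmax 0.015
plate px [423. 129.] n 34102 mean [ 0.6512 -0.2739  0.017 ] rect c [ 650.7 -282.8] sz [110.2 232.7] ang 5.1 zmax 0.033
plate px [324. 119.] n 3018 mean [ 0.5666 -0.272   0.0241] rect c [ 566.7 -275.5] sz [ 13.5 149.2] ang 5.04 zmax 0.027
```

The rule is flush with the edge, with a gap under 1 mm and an angle of about 0. Next, look at the marker from above.

Request:
servo_tool([
  {"offset": [0.5, 0.08, -0.3], "yaw": 0, "claw": 0},
  {"offset": [1, 0.16, -0.6], "yaw": 0, "claw": 0},
])

```text
time: 32.25
ee_pos: [0.5827, -0.2522, 0.2874]
tcp_rot: [-179.8, -0.1, 94.8]
wrist_force: [0.6, -0.5, 0.5]
opening: 0.0857
grasp_force: 0.0
```

Request:
servo_tool([
  {"offset": [0.5, 0.08, 0], "yaw": 0, "claw": 0},
  {"offset": [1, 0.16, 0], "yaw": 0, "claw": 0},
])

```text
time: 32.5
ee_pos: [0.5904, -0.1506, 0.2878]
tcp_rot: [-179.9, -0.0, 94.9]
wrist_force: [0.4, -0.2, -1.2]
opening: 0.0854
grasp_force: 0.0
```

Request:
servo_tool([
  {"offset": [0.5, 0.08, 0], "yaw": 0, "claw": 0},
  {"offset": [0.85, 0.16, 0], "yaw": 0, "claw": 0},
  {"offset": [0.85, 0.16, 0], "yaw": 0, "claw": 0},
  {"offset": [0.85, 0.16, 0], "yaw": 0, "claw": 0},
])

```text
time: 33.0
ee_pos: [0.5992, -0.0667, 0.288]
tcp_rot: [-179.9, -0.0, 94.9]
wrist_force: [0.1, 0.5, 0.6]
opening: 0.0852
grasp_force: 0.0
```

```bash
cat > mark.py <<'E'
from meas import *
import sys
o=get_obs(); p,W=cloud('wrist'); save(p,sys.argv[1]+'.png'); print(o['time'],o['ee_pos'],o['tcp_rot'])
M=masks(p); h=cv2.cvtColor(p,cv2.COLOR_RGB2HSV).astype(int); g=(h[...,0]>45)&(h[...,0]<80)&(h[...,1]>120)&(h[...,2]>40)&(W[...,0]<.72)&(W[...,1]<.1)
P=W[g]; zt=np.nanmax(P[:,2]); print('zmax',zt,len(P))
blob(W,g&(W[...,2]>zt-.006),'tail')
for z in np.arange(.09,.15,.01):
    q=P[abs(P[:,2]-z)<.005]
    if len(q)>5: print(round(z,3),q.mean(0).round(4),len(q))
blob(W,(h[...,0]>100)&(h[...,0]<125)&(h[...,1]>120),'blue',(.054,.066))
E
python3 mark.py w10
```

```text
33.0 [ 0.59915623 -0.06674752  0.28802351] [-1.79919838e+02 -2.35314209e-03  9.48968784e+01]
zmax 0.15064516601103906 1035
tail px [413. 195.] n 708 mean [ 0.6572 -0.0326  0.1478] rect c [657.5 -32.8] sz [19.1 19.4] ang 78.18 zmax 0.151
0.1 [ 0.6485 -0.031   0.1023] 29
0.11 [ 0.6488 -0.0298  0.1101] 58
0.12 [ 0.649  -0.0295  0.1202] 64
0.13 [ 0.649  -0.0301  0.1302] 72
0.14 [ 0.65   -0.0288  0.1404] 95
blue px [389. 178.] n 4300 mean [ 0.6539 -0.0301  0.0582] rect c [658.2 -33.2] sz [70.7 70.6] ang 76.65 zmax 0.061
```

View pics/w10.png

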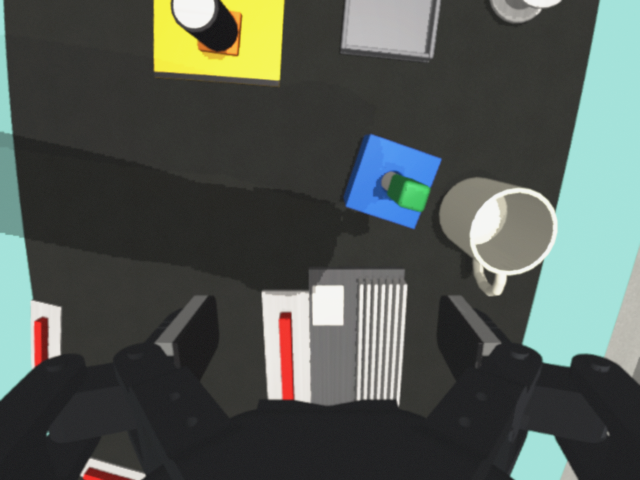

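The picture shows the marker's green tail at (413,195) in the blue block, with the mug to the right at (497,225). Grasping the tail.

Request:
servo_tool([
  {"offset": [0.288, 0.61, 0], "yaw": 0.05, "claw": 0},
  {"offset": [0.288, 0.61, 0.2], "yaw": 0.1, "claw": 0},
  {"offset": [0.288, 0.61, 0.7], "yaw": 0.1, "claw": 0},
  {"offset": [0.288, 0.61, 1], "yaw": 0.1, "claw": 0.2},
  {"offset": [0.288, 0.61, 1], "yaw": 0.1, "claw": 0.35},
], squeeze=40)

```text
time: 33.67
ee_pos: [0.6565, -0.034, 0.186]
tcp_rot: [-179.7, 0.1, 76.8]
wrist_force: [-0.4, 0.1, -0.1]
opening: 0.0556
grasp_force: 0.0
```

Request:
servo_tool([
  {"offset": [0, 0, 0.3], "yaw": 0, "claw": 0.4},
  {"offset": [0, 0, 0.63], "yaw": 0, "claw": 0.4},
  {"offset": [0, 0, 0.63], "yaw": 0, "claw": 0.4},
  {"offset": [0, 0, 0.63], "yaw": 0, "claw": 0.6},
  {"offset": [0, 0, 0.63], "yaw": 0, "claw": 0.75},
  {"offset": [0, 0, 0.63], "yaw": 0, "claw": 0.95},
  {"offset": [0, 0, 0.63], "yaw": 0, "claw": 1},
  {"offset": [0, 0, 0.63], "yaw": 0, "claw": 1},
  {"offset": [0, 0, 0.63], "yaw": 0, "claw": 1},
])

```text
time: 34.8
ee_pos: [0.6584, -0.0329, 0.1282]
tcp_rot: [179.9, -0.0, 76.9]
wrist_force: [-1.3, -0.7, 6.2]
opening: 0.0194
grasp_force: 39.3
```

Request:
servo_tool([
  {"offset": [0, 0, -0.3], "yaw": 0, "claw": 1},
  {"offset": [0, 0, -0.6], "yaw": 0, "claw": 1},
  {"offset": [0, 0, -0.9], "yaw": 0, "claw": 1},
  {"offset": [0, 0, -0.9], "yaw": 0, "claw": 1},
  {"offset": [0, 0, -0.9], "yaw": 0, "claw": 1},
])

```text
time: 35.42
ee_pos: [0.6579, -0.0329, 0.2158]
tcp_rot: [180.0, -0.0, 76.9]
wrist_force: [0.5, -0.2, 0.4]
opening: 0.0197
grasp_force: 39.2
```

```bash
python3 - <<'E'
from h import *
q,V=cloud('scene'); o=get_obs(); m=(abs(V[...,0]-o['ee_pos'][0])<.035)&(abs(V[...,1]-o['ee_pos'][1])<.035)&(V[...,2]>.064)&(V[...,2]<.2)
h=cv2.cvtColor(q,cv2.COLOR_RGB2HSV).astype(int)
print(o['ee_pos'],o['tcp_rot'],'lowest',np.sort(V[m][:,2])[:5])
for z in np.arange(.07,.17,.01):
    s=m&(abs(V[...,2]-z)<.005)
    if s.sum()>2: print(round(z,3),V[s].mean(0).round(4),s.sum())
y,x=np.where(m); c=q[max(0,y.min()-60):y.max()+40,x.min()-50:x.max()+50]; save(cv2.resize(c,None,fx=3,fy=3),'mk.png'); print(c.shape)
E
```

```text
[ 0.65764818 -0.03283021  0.215136  ] [-1.79940553e+02  1.13506438e-02  7.68666522e+01] lowest [0.06438634 0.0964926  0.09682015 0.09914488 0.10008814]
0.1 [ 0.6577 -0.0361  0.0995] 6
0.11 [ 0.6608 -0.039   0.1125] 14
0.12 [ 0.6587 -0.0403  0.1202] 30
0.13 [ 0.6598 -0.0397  0.1305] 27
0.14 [ 0.6605 -0.0397  0.1402] 24
0.15 [ 0.6589 -0.0405  0.1497] 31
0.16 [ 0.6603 -0.0399  0.1602] 27
(148, 118, 3)
```

The marker is out, vertical, with its tip about 118 mm below the TCP. Going to the left patch.

Request:
servo_tool([
  {"offset": [-0.4, -0.03, 0], "yaw": 0, "claw": 1},
  {"offset": [-0.81, -0.063, 0], "yaw": 0, "claw": 1},
])

```text
time: 35.72
ee_pos: [0.6327, -0.1107, 0.2146]
tcp_rot: [-179.9, 0.0, 76.9]
wrist_force: [1.5, -0.4, -0.0]
opening: 0.0195
grasp_force: 39.2
```

Request:
servo_tool([
  {"offset": [-0.4, -0.03, 0], "yaw": 0, "claw": 1},
  {"offset": [-0.81, -0.063, 0], "yaw": 0, "claw": 1},
  {"offset": [-0.81, -0.063, 0.4], "yaw": 0, "claw": 1},
  {"offset": [-0.81, -0.063, 0.75], "yaw": 0, "claw": 1},
  {"offset": [-0.81, -0.063, 0.75], "yaw": 0, "claw": 1},
  {"offset": [-0.81, -0.063, 0.75], "yaw": 0, "claw": 1},
])

```text
time: 36.48
ee_pos: [0.609, -0.1877, 0.142]
tcp_rot: [180.0, 0.0, 76.9]
wrist_force: [-0.4, -0.0, -1.0]
opening: 0.0193
grasp_force: 39.2
```

Request:
servo_tool([
  {"offset": [0, 0, 0.06], "yaw": 0, "claw": 1},
  {"offset": [0, 0, 0.1], "yaw": 0, "claw": 1},
  {"offset": [0, 0, 0.12], "yaw": 0, "claw": 1},
  {"offset": [0, 0, 0.13], "yaw": 0, "claw": 1},
  {"offset": [0, 0, 0.14], "yaw": 0, "claw": 1},
  {"offset": [0, 0, 0.14], "yaw": 0, "claw": 1},
])

```text
time: 37.22
ee_pos: [0.6088, -0.1878, 0.1282]
tcp_rot: [179.9, 0.0, 76.9]
wrist_force: [-2.5, 0.9, 7.0]
opening: 0.0195
grasp_force: 40.2
```

```bash
cat > tip.py <<'E'
from h import *
import sys
o=get_obs();q,V=cloud('scene');p,W=cloud('wrist')
print(o['time'],o['ee_pos'],o['wrist_force'],o['opening'],o['grasp_force'])
m=(abs(V[...,0]-o['ee_pos'][0])<.03)&(abs(V[...,1]-o['ee_pos'][1])<.03)&(V[...,2]<.14)&(V[...,2]>.014); y,x=np.where(m)
print('tool px',x.mean(),y.mean()); cy,cx=int(y.mean()),int(x.mean())
save(np.hstack([cv2.resize(p,(400,300)),cv2.resize(q[cy-60:cy+60,cx-80:cx+80],(400,300))]),sys.argv[1]+'.png')
E
python3 tip.py t1
```

```text
37.225 [ 0.60881908 -0.18777502  0.12823489] [-2.48919413  0.87571234  6.96099938] 0.019537244807472355 40.1883065700531
tool px 297.06802721088434 320.2517006802721
```

View pics/t1.png

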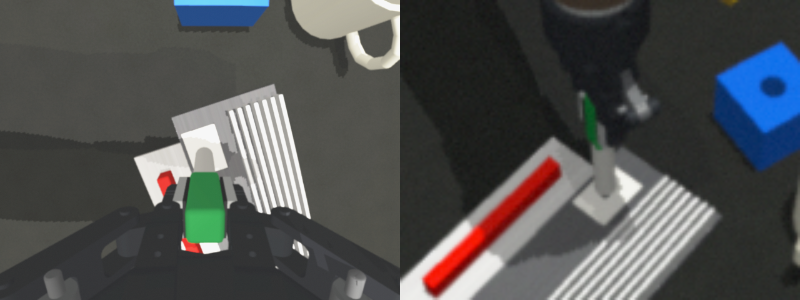

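The right half shows the tip at (605,205) on the left white patch, pressing at 7 N. Now the right patch.

Request:
servo_tool([
  {"offset": [0, 0, -0.4], "yaw": 0, "claw": 1},
  {"offset": [-0.4, 0.132, -0.4], "yaw": 0, "claw": 1},
  {"offset": [-0.807, 0.264, -0.4], "yaw": 0, "claw": 1},
])

```text
time: 37.7
ee_pos: [0.6166, -0.273, 0.1679]
tcp_rot: [179.9, 0.0, 76.9]
wrist_force: [0.4, 0.2, -0.9]
opening: 0.0195
grasp_force: 39.3
```

Request:
servo_tool([
  {"offset": [-0.4, 0.132, 0], "yaw": 0, "claw": 1},
  {"offset": [-0.807, 0.264, 0], "yaw": 0, "claw": 1},
  {"offset": [-0.807, 0.264, 0], "yaw": 0, "claw": 1},
  {"offset": [-0.807, 0.264, 0.25], "yaw": 0, "claw": 1},
  {"offset": [-0.807, 0.264, 0.35], "yaw": 0, "claw": 1},
  {"offset": [-0.807, 0.264, 0.37], "yaw": 0, "claw": 1},
  {"offset": [-0.807, 0.264, 0.39], "yaw": 0, "claw": 1},
  {"offset": [-0.807, 0.264, 0.4], "yaw": 0, "claw": 1},
  {"offset": [-0.807, 0.264, 0.4], "yaw": 0, "claw": 1},
])

```text
time: 38.83
ee_pos: [0.6238, -0.3569, 0.1283]
tcp_rot: [179.9, 0.0, 76.9]
wrist_force: [0.1, 0.2, 5.9]
opening: 0.0196
grasp_force: 40.0
```

```bash
python3 tip.py t2
```

```text
38.825 [ 0.62382307 -0.35689647  0.12826437] [0.13589574 0.16043149 5.91852125] 0.0196396330772557 40.015103816986084
tool px 238.44262295081967 387.24590163934425
```

View pics/t2.png

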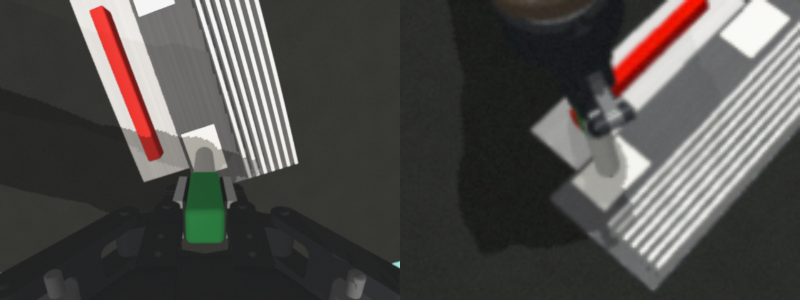

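The tip is at (605,175) on the right white patch, at 6 N. Next, carry the marker to the tray with yaw turned to 90.

Request:
servo_tool([
  {"offset": [0, 0, -0.5], "yaw": 0, "claw": 1},
  {"offset": [0, 0, -0.8], "yaw": -0.04, "claw": 1},
  {"offset": [0, 0, -0.8], "yaw": -0.073, "claw": 1},
  {"offset": [0, 0, -0.8], "yaw": -0.073, "claw": 1},
])

```text
time: 39.42
ee_pos: [0.6236, -0.357, 0.2071]
tcp_rot: [180.0, 0.0, 90.0]
wrist_force: [-0.5, -0.4, -0.9]
opening: 0.0193
grasp_force: 39.4
```

Request:
servo_tool([
  {"offset": [0.47, 0.02, 0], "yaw": 0, "claw": 1},
  {"offset": [0.94, 0.04, 0], "yaw": 0, "claw": 1},
])

```text
time: 39.67
ee_pos: [0.6271, -0.2622, 0.2058]
tcp_rot: [-179.9, -0.0, 89.8]
wrist_force: [1.7, -0.2, -0.1]
opening: 0.0196
grasp_force: 39.3
```

Request:
servo_tool([
  {"offset": [0.47, 0.02, 0], "yaw": 0, "claw": 1},
  {"offset": [0.94, 0.04, 0], "yaw": 0, "claw": 1},
])

```text
time: 39.92
ee_pos: [0.6311, -0.1674, 0.2062]
tcp_rot: [-179.9, -0.0, 89.8]
wrist_force: [-1.1, -0.7, -0.1]
opening: 0.0198
grasp_force: 39.3
```

Request:
servo_tool([
  {"offset": [0.47, 0.02, 0], "yaw": 0, "claw": 1},
  {"offset": [0.94, 0.04, 0], "yaw": 0, "claw": 1},
])

```text
time: 40.17
ee_pos: [0.6351, -0.0734, 0.2063]
tcp_rot: [-179.9, -0.0, 89.8]
wrist_force: [0.4, 0.7, 0.1]
opening: 0.0197
grasp_force: 39.3
```

Request:
servo_tool([
  {"offset": [0.47, 0.02, 0], "yaw": 0, "claw": 1},
  {"offset": [0.94, 0.04, 0], "yaw": 0, "claw": 1},
])

```text
time: 40.42
ee_pos: [0.6391, 0.0206, 0.2063]
tcp_rot: [-179.9, 0.0, 89.8]
wrist_force: [0.5, -0.8, -0.1]
opening: 0.0195
grasp_force: 39.3
```

Request:
servo_tool([
  {"offset": [0.47, 0.02, 0], "yaw": 0, "claw": 1},
  {"offset": [0.94, 0.04, 0], "yaw": 0, "claw": 1},
  {"offset": [0.94, 0.04, 0], "yaw": 0, "claw": 1},
  {"offset": [0.94, 0.04, 0], "yaw": 0, "claw": 1},
])

```text
time: 40.92
ee_pos: [0.6432, 0.1129, 0.2063]
tcp_rot: [-179.9, 0.0, 89.9]
wrist_force: [0.1, 0.1, 0.1]
opening: 0.0193
grasp_force: 39.3
```

```bash
python3 - <<'E'
from meas import *
for n in ['wrist','top']:
    o=get_obs(); p,W=cloud(n)
    blob(W,(W[...,0]>.57)&(W[...,0]<.72)&(W[...,1]>.03)&(W[...,1]<.33),n+' tray',(.016,.028))
print(o['ee_pos'],o['tcp_rot'],o['grasp_force'],o['opening'])
save(cv2.resize(cloud('wrist')[0],(400,300)),'t3.png')
E
```

```text
wrist tray px [277. 137.] n 1532 mean [0.6033 0.1796 0.0197] rect c [614.8 185.2] sz [ 31.9 195.3] ang 0.02 zmax 0.023
wrist tray px [379. 137.] n 1550 mean [0.6849 0.1794 0.0197] rect c [673.8 185.2] sz [195.4  33.8] ang 88.83 zmax 0.022
top tray px [259. 192.] n 87 mean [0.6511 0.0932 0.0214] rect c [644.4 101.9] sz [31.8 89.7] ang 89.75 zmax 0.028
[0.64332087 0.11234518 0.20655464] [-1.79957433e+02  2.25819974e-02  8.99060785e+01] 39.32932734489441 0.019496466910617617
```

Request:
servo_tool([
  {"offset": [0, 0, 0.4], "yaw": 0, "claw": 1},
  {"offset": [0, 0, 0.75], "yaw": 0, "claw": 1},
  {"offset": [0, 0, 0.8], "yaw": 0, "claw": 1},
  {"offset": [0, 0, 0.83], "yaw": 0, "claw": 1},
  {"offset": [0, 0, 0.85], "yaw": 0, "claw": 1},
  {"offset": [0, 0, 0.85], "yaw": 0, "claw": 0.8},
  {"offset": [0, 0, 0.85], "yaw": 0, "claw": 0.775},
  {"offset": [0, 0, 0.85], "yaw": 0, "claw": 0.77},
  {"offset": [0, 0, 0.85], "yaw": 0, "claw": 0.77},
], squeeze=20)

```text
time: 42.2
ee_pos: [0.6436, 0.1131, 0.1223]
tcp_rot: [180.0, -0.0, 90.0]
wrist_force: [0.6, 0.1, 2.0]
opening: 0.0199
grasp_force: 23.5
```

Request:
servo_tool([
  {"offset": [0, 0, 0], "yaw": 0, "claw": 0.768},
  {"offset": [0, 0, 0], "yaw": 0, "claw": 0.767},
  {"offset": [0, 0, 0], "yaw": 0, "claw": 0.767},
])

```text
time: 42.58
ee_pos: [0.6435, 0.1131, 0.1222]
tcp_rot: [180.0, -0.0, 90.0]
wrist_force: [-1.2, 0.3, 2.0]
opening: 0.0197
grasp_force: 7.0
```

Request:
servo_tool([
  {"offset": [0, 0, 0], "yaw": 0, "claw": 0.766},
  {"offset": [0, 0, 0], "yaw": 0, "claw": 0.766},
])

```text
time: 42.82
ee_pos: [0.6435, 0.1131, 0.1221]
tcp_rot: [180.0, -0.0, 90.0]
wrist_force: [-1.3, 0.7, 3.3]
opening: 0.0201
grasp_force: 3.2
```

Request:
servo_tool([
  {"offset": [0.1, 0, 0.01], "yaw": 0, "claw": 0.766},
  {"offset": [0.205, 0, 0.025], "yaw": 0, "claw": 0.766},
  {"offset": [0.3, 0, 0.05], "yaw": 0, "claw": 0.766},
  {"offset": [0.404, 0, 0.08], "yaw": 0, "claw": 0.766},
  {"offset": [0.5, 0, 0.12], "yaw": 0, "claw": 0.766},
  {"offset": [0.59, 0, 0.165], "yaw": 0, "claw": 0.766},
  {"offset": [0.59, 0, 0.165], "yaw": 0, "claw": 0.766},
])

```text
time: 43.7
ee_pos: [0.6432, 0.1727, 0.1047]
tcp_rot: [-179.9, 0.0, 90.0]
wrist_force: [0.4, -0.1, 0.7]
opening: 0.0199
grasp_force: 0.5
```

```bash
cat > mk.py <<'E'
from h import *
o=get_obs();c=o['ee_pos'];print(o['time'],c,o['wrist_force'],o['opening'],o['grasp_force'])
for n in ['scene','wrist']:
    q,V=cloud(n); h=cv2.cvtColor(q,cv2.COLOR_RGB2HSV).astype(int); B=(V[...,0]>.6)&(V[...,0]<.69)&(V[...,1]>.09)&(V[...,1]<.3)&(V[...,2]>.006)
    g=B&(h[...,0]>45)&(h[...,0]<80)&(h[...,1]>120)&(h[...,2]>40); w=B&(h[...,1]<30)&(h[...,2]>190)
    for l,m in (('green',g),('white',w)):
        if m.sum()>5: P=V[m];print(n,l,m.sum(),np.nanmean(P,0).round(3),'min',np.nanmin(P,0).round(3),'max',np.nanmax(P,0).round(3))
E
python3 mk.py
```

```text
43.7 [0.64318412 0.17271881 0.10471688] [ 0.37581346 -0.06609331  0.74064508] 0.019900955957067628 0.5172218475490808
scene green 178 [0.642 0.16  0.107] min [0.629 0.145 0.079] max [0.655 0.179 0.152]
scene white 964 [0.647 0.169 0.557] min [0.6   0.108 0.448] max [0.69  0.227 0.566]
wrist green 4120 [0.644 0.183 0.124] min [0.633 0.173 0.09 ] max [0.654 0.192 0.13 ]
```

Request:
servo_tool([
  {"offset": [0.09, 0, 0.06], "yaw": 0, "claw": 0.766},
  {"offset": [0.168, 0, 0.12], "yaw": 0, "claw": 0.766},
  {"offset": [0.245, 0, 0.19], "yaw": 0, "claw": 0.766},
  {"offset": [0.314, 0, 0.265], "yaw": 0, "claw": 0.766},
  {"offset": [0.375, 0, 0.345], "yaw": 0, "claw": 0.766},
  {"offset": [0.432, 0, 0.432], "yaw": 0, "claw": 0.766},
  {"offset": [0.48, 0, 0.52], "yaw": 0, "claw": 0.766},
  {"offset": [0.5, 0, 0.57], "yaw": 0, "claw": 0.766},
  {"offset": [0.5, 0, 0.57], "yaw": 0, "claw": 0.766},
])

```text
time: 44.92
ee_pos: [0.6432, 0.222, 0.0479]
tcp_rot: [-180.0, 0.0, 90.0]
wrist_force: [0.6, 0.7, 0.6]
opening: 0.0202
grasp_force: 0.5
```

```bash
python3 mk.py
```

```text
44.925 [0.64322898 0.22204434 0.04794333] [0.59660223 0.72598611 0.60414495] 0.020216372011844515 0.501585491001606
scene green 146 [0.643 0.208 0.055] min [0.606 0.187 0.007] max [0.654 0.292 0.098]
scene white 1023 [0.644 0.21  0.457] min [0.6   0.121 0.015] max [0.69  0.283 0.513]
wrist green 7536 [0.644 0.227 0.057] min [0.633 0.192 0.046] max [0.654 0.248 0.066]
```

Tilted down to about 70°. Now release, lift away, and check.

Request:
servo_tool([
  {"offset": [0, 0, 0], "yaw": 0, "claw": 0.75},
  {"offset": [0, 0, 0], "yaw": 0, "claw": 0.65},
  {"offset": [0, 0, 0], "yaw": 0, "claw": 0.6},
  {"offset": [0, 0, 0], "yaw": 0, "claw": 0.6},
  {"offset": [0, 0, -0.4], "yaw": 0, "claw": 0.6},
  {"offset": [0, 0, -1], "yaw": 0, "claw": 0.5},
])

```text
time: 45.78
ee_pos: [0.6424, 0.2217, 0.1475]
tcp_rot: [-179.8, 0.1, 90.0]
wrist_force: [1.1, -0.1, -0.5]
opening: 0.0426
grasp_force: 0.0
```

Request:
servo_tool([
  {"offset": [0, -0.5, -0.5], "yaw": 0, "claw": 0},
  {"offset": [-0.5, -1, -1], "yaw": 0, "claw": 0},
  {"offset": [-1, -1, -1], "yaw": 0, "claw": 0},
])

```text
time: 46.15
ee_pos: [0.5447, 0.1309, 0.249]
tcp_rot: [179.8, -0.1, 90.2]
wrist_force: [1.0, -0.6, 0.4]
opening: 0.0854
grasp_force: 0.0
```

Request:
servo_tool([
  {"offset": [-0.5, -0.5, 0], "yaw": 0, "claw": 0},
  {"offset": [-1, -0.5, 0], "yaw": 0, "claw": 0},
  {"offset": [-1, -0.5, 0], "yaw": 0, "claw": 0},
  {"offset": [-1, -0.5, 0], "yaw": 0, "claw": 0},
])

```text
time: 46.65
ee_pos: [0.4959, 0.0305, 0.2463]
tcp_rot: [180.0, -0.0, 90.0]
wrist_force: [0.4, -0.2, 0.4]
opening: 0.0853
grasp_force: 0.0
```

```bash
python3 mk.py; python3 - <<'E'
from meas import *
o=get_obs(); print(o['ee_pos'])
for c in ['top','scene']:
    p,W=cloud(c); save(p,c+'9.png'); ok=(W[...,0]>.2)&(W[...,0]<.85)&(abs(W[...,1])<.6)
    M=masks(p); print(c); blob(W,M['red']&ok&(W[...,0]>.4),'red',(.015,.035)); blob(W,ok&(W[...,2]>.07)&(W[...,2]<.1)&(W[...,0]<.56),'cap')
    for l,m in (('mug/spool',M['white']&ok&(W[...,0]>.72)),): blob(W,m,l,(.04,.11))
a=cv2.resize(cv2.imread('pics/top9.png')[120:340,90:500],None,fx=1.9,fy=1.9); cv2.imwrite('pics/top9c.png',a)
E
```

```text
46.65 [0.49589939 0.03046084 0.24633551] [ 0.35604472 -0.21995003  0.44292728] 0.08530420367207049 0.0
scene green 140 [0.645 0.223 0.023] min [0.633 0.196 0.009] max [0.653 0.249 0.029]
scene white 157 [0.643 0.16  0.021] min [0.628 0.125 0.006] max [0.684 0.204 0.026]
wrist green 589 [0.64  0.208 0.02 ] min [0.632 0.198 0.008] max [0.652 0.22  0.025]
wrist white 1333 [0.642 0.163 0.02 ] min [0.635 0.126 0.015] max [0.651 0.199 0.023]
[0.49604377 0.03126865 0.24604796]
top
red px [393. 219.] n 221 mean [ 0.5664 -0.2774  0.0262] rect c [ 566.4 -276.6] sz [ 12.4 146.8] ang 5.41 zmax 0.032
cap px [189. 250.] n 176 mean [0.4865 0.276  0.0835] rect c [486.9 276.9] sz [36.6 37.4] ang 9.92 zmax 0.09
cap px [155. 257.] n 187 mean [0.4712 0.3685 0.0835] rect c [470.8 370.3] sz [39.2 37.5] ang 89.12 zmax 0.09
mug/spool px [233. 148.] n 320 mean [0.7711 0.162  0.05  ] rect c [771.5 162.1] sz [54.  55.8] ang 26.34 zmax 0.056
mug/spool px [333. 143.] n 34 mean [ 0.7691 -0.1128  0.0862] rect c [ 765.4 -116.2] sz [27.7 19.2] ang 87.75 zmax 0.098
mug/spool px [316. 155.] n 35 mean [ 0.7355 -0.0682 
[... 168 characters left out ...]
ng 4.99 zmax 0.03
cap px [408. 168.] n 153 mean [0.4709 0.3654 0.0812] rect c [468.5 369.8] sz [39.8 39.8] ang 69.23 zmax 0.088
cap px [393. 186.] n 151 mean [0.4882 0.2721 0.0812] rect c [486.1 274.7] sz [35.7 41. ] ang 51.4 zmax 0.087
cap px [344. 218.] n 201 mean [0.4795 0.0915 0.0825] rect c [476.4  95.9] sz [38.6 42.1] ang 23.55 zmax 0.089
mug/spool px [459. 275.] n 386 mean [0.7698 0.1613 0.0497] rect c [769.4 161.3] sz [56.2 56.6] ang 84.71 zmax 0.054
mug/spool px [399. 325.] n 197 mean [ 0.7652 -0.0665  0.0934] rect c [762.8 -65.6] sz [77.4 80.2] ang 47.07 zmax 0.098
mug/spool px [383. 348.] n 76 mean [ 0.7704 -0.1221  0.0777] rect c [ 770.3 -122.8] sz [ 8.6 33.9] ang 7.72 zmax 0.085
```

View pics/top9c.png

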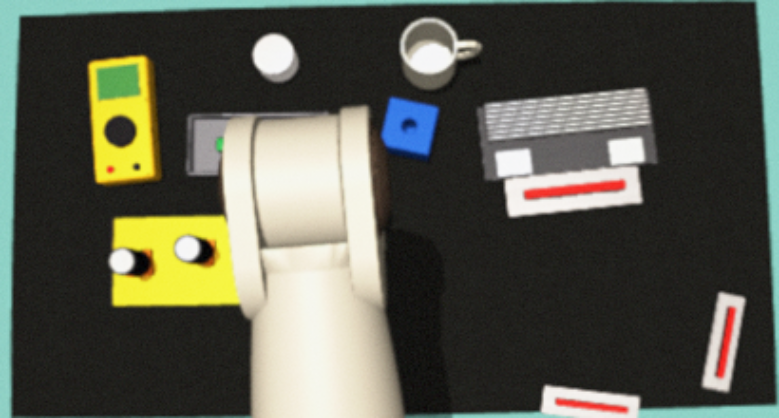

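The overview shows the following:
- The rule is flush along the plate, at (572,190).
- The marker is lying in the tray, with its green tail at (220,145). The depth data puts it at y 0.11 to 0.25, inside the tray.
- Two caps are upright at (125,262) and (190,250). The third is confirmed upright by the scene camera.
- The mug, meter and spool have not moved.

Handing in.

```bash
python3 -c "
from workcell import *
print(job_done())"
```

```text
the job is handed in; nothing more can be done
None
```

I've handed the job in: all three capacitors stand on the lane, the straightedge is flush and let go, both patches were touched with the marker, and the marker lies in the tray. The hand-in gave no verdict, so this rests on my own camera and force readings.

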